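# Change the burnt-out lamp unit of a slide projector

### The arm

A 6-joint arm with a two-finger parallel gripper is mounted at the origin on the work surface. World frame = base frame: x ahead of the robot, y to its left, z up, the work surface at z = 0. Lengths are in mm, angles in rad, forces in N, time in s.
With the tool pointing down it reaches from about 400 to 925 mm from the base axis. Payload 12.5 kg.
Tool frame: the origin (TCP) lies at the very end of the fingers, on their centre line; the grasp point (between the pads) lies 19 mm behind it; z points along the fingers, y is the line along which they close (so a half turn about z gives the same grasp; the last joint's range is limited). The gripper opens to 95 mm and grips with 3 to 60 N. Pads are 20 mm wide; open, the fingers measure 119 mm over their backs; the gripper's body (75 mm by 180 mm) begins 59 mm behind the grasp point.
Start: joints at [-1.331, 0.491, 1.559, -0, 1.092, -0.106], TCP at [211.867, -588.013, 214.661] pointing down, gripper open.
Joint ranges: [-3.1, 3.1], [-0.84, 2.19], [0.05, 2.79], [-1.13, 4.28], [0.06, 2.93], [-2.69, 2.69]. Speed limits (rad/s): [2.22, 2.22, 2.79, 3.14, 3.14, 3.14].

### API

Orientations are given as [roll, pitch, yaw] about the fixed x, y, z axes, in that order (R = Rz(yaw) Ry(pitch) Rx(roll)).
In Python, from cell import state, read_camera, camera_info, job_done gives the robot as it stands.
- The arm moves only by the shell command python3 -m handwheel, which reads ROWS from standard input. ROWS is a JSON list of rows, 1 to 5 of them, each an object with the fields d (a list: dx, dy, dz in a scale on which 1.0 is 800 mm), spin (a turn about the tool's z in normalised numbers (1 is 180 degrees)), jaw (the opening from 0.0 (shut) to 1.0 (fully open)); a field left out counts as zero (the opening has to be given); each row is the pose to reach, as a shift and turn from the pose commanded when the command began, along the tool's axes at that moment; what a row does not reach only later rows make up. A row lasts 1/12 s, in which the tool goes at most 41.7 mm and 0.125 rad, less where a joint would pass 70% of its speed; a pose out of reach is approached as far as the arm can. The fingers move at their own pace and stop on an object; the grip force is fixed at half the most. Time passes only in rows, so rows that do not move let the fingers close. It prints the time, the measured TCP pose, the force, the opening and the grip force at its end. Input that does not fit is refused with a message, and nothing moves.
- state(): the state, without advancing time (a new reading comes with each control period).
- read_camera(name): name is "side" or "top" or "wrist"; returns (picture, depth): 420x560x3 uint8, red, green, blue; 420x560 float32, mm along the optical axis (not along the pixel's ray), 0 where there is no reading.
- camera_info(name): a dict with "vertical_fov" (degrees; the focal length in pixels is half the picture's height over the tangent of half this angle, whatever the lens; pixels are square), "cx", "cy" (the principal point, pixels), "origin" and "attitude" of the camera in the world. Camera axes: x right, y down, z forward; pixel columns grow to the right and rows downward; lengths in mm; the calibration is good to about 2 mm. A picture is of the moment at which its call begins: read the wrist's pose just before it. camera_info takes no time and is no camera call; for the wrist camera it gives the pose at the moment of the call.
- job_done(): hands the job in; it is judged then, once.
The state is a dict: "t": time; "joints": joint angles; "qvel": joint speeds; "tau": joint torques, N m; "eef_pos": TCP position; "tcp_rot": TCP orientation; "ft_force": force on the tool from outside, world axes, zero at the start; "moment": the same for the moment, N m; "opening": opening from 0.0 (shut) to 1.0 (fully open); "grip_force": force on a finger pad.
Only numpy, scipy, OpenCV 4.12 (cv2) and the standard library are available. Lean on these libraries where they do the work, as an engineer would, in place of code of your own. Each camera call takes 0.05 s, during which the arm holds its last target. There are 200 camera calls.

### The job

Change the projector's scorched lamp unit for the new white one: take the cream lamp cover off onto the blue felt mat, then the heat sink onto the steel tray, put the old lamp unit standing in the red bin, seat the new one in its place with its reflector towards the lens, and put the heat sink and then the cover back just as they were. Keep both lamp units upright, and leave the bronze focusing helix and the lens brush where they lie; at the end everything is let go.

Things in the scene. Friction and masses are not known exactly. Their poses are not given: they have to be found in the camera images.
- projector: Beige slide projector, shell off, fixed, 330 by 210 mm. Origin under its centre at bench height, x to the lens, z up. Open dark lamp bay x -155..89, y -64..64, floor at z 49, beige rims z 64. In it the bright lamp seat, a recess x -41..85, y -33..33, bottom z 40: a lamp unit's origin belongs at (27, 0, 40), 8 mm play all round. Gate and lens board ahead, x 89..165, up to z 110 (mm).
- lamp_cover: Cream lamp cover, 96 x 90 x 46 mm (x -32..64, y -45..45), stands on its walls (x -32..24), roof juts out to +x. Ridge on top above the origin: 50 mm along x, 18 mm wide (y), z 46..68; grip it across y. Origin at lower edge level. Starts at home: (-105, 0, 49) mm in the projector's frame, x axes parallel, its roof 22 mm over the heat sink's rear, 4 mm above the fins.
- heat_sink: Aluminium heat sink: base 60 (x) x 96 (y) x 5 mm, on it a pack of fins along x, 60 mm long, 44.6 mm wide (y), z 5..38; grip the pack across y. Origin at centre of underside; either way round is right. Starts at home: (-33, 0, 49) mm in the projector's frame, x axes in line, over the rear 30 mm of the lamp unit's plate, which cannot come out before it.
- old_lamp: Scorched lamp unit, 0.4 kg: dark brown reflector, grey-brown post, copper plate x -60..50, y -25..25, 8.5 mm thick. Square post 24 x 24 mm above the origin, z 8.5..54.5: grip it across y. Reflector 50 mm across at x 14..48, top at z 58.5, shines to +x. Origin at the plate's underside. Starts in the lamp seat under the heat sink's front, post and reflector in sight.
- new_lamp: New lamp unit, same shape, size, mass and axes as the old one but with white post and silvery reflector. Starts standing in an open cardboard carton (160 x 110 mm, walls 14 mm high, floor 3 mm thick). It goes into the projector's lamp seat with its x along the projector's x.
- felt_mat: Blue felt mat, side area for the cover: 160 mm (x) by 130 mm (y), 4 mm thick, fixed flat. Origin at the centre of its underside.
- steel_tray: Shallow steel tray, side area for the heat sink: 160 mm (x) by 140 mm (y), walls 3 mm thick and 14 mm high, floor 3 mm thick, fixed. Origin at the centre of its underside.
- lamp_bin: Red open bin for used lamp units: 160 mm (x) by 140 mm (y), walls 3 mm thick and 40 mm high, floor 3 mm thick, fixed. Origin at the centre of its underside.
- helix: Bystander: loose bronze focusing helix, a threaded ring standing on end, 54 mm in diameter, 40 mm high; leave alone. Origin at the centre of its underside.
- lens_brush: Bystander: loose wooden-handled lens brush lying flat, 150 mm long, along its x; leave alone.
There are look-alikes about, which are no part of the job. What is shaped like the old_lamp but pink or purple is not meant.

How it is judged:
By the outcome, as a careful person would: the job done as asked, in the order asked, and still so for the second after the job is handed in, with the robot touching nothing.
It also fails if it takes over 144 s, if anything falls off the work surface, if the arm or the gripper's body presses on something with over 40 N, if the wrist force passes 120 N, or if a joint passes its speed limit or range.

## Working session

There is one attempt and no reset: what is moved stays moved. The work goes in short steps, Python scripts to look and compute and a shell command to move; the robot and the scene stay as the last step left them, time stands still between calls to the robot, and variables do not carry over. Pictures are saved under pics/ and viewed, at most 14 in all, crops included, and the job is handed in when it is done.

```bash
ls; mkdir -p pics
python3 - <<'E'
from cell import *
import cv2
for n in("top","side"):
    p,d=read_camera(n); cv2.imwrite(f"pics/{n}0.png",p[:,:,::-1]); import numpy as np; np.savez(f"{n}0.npz",p=p,d=d)
    print(n,camera_info(n))
print(camera_info("wrist")); print(state())
E
```

```text
pics
top {'vertical_fov': 51.29043932053701, 'cx': 279.8847861477422, 'cy': 205.45450703353933, 'origin': array([ 239.86041459,   33.13700262, 1367.34520004]), 'attitude': array([-3.0155597 ,  0.00558764, -1.55019309])}
side {'vertical_fov': 53.96575086854785, 'cx': 282.95520950335845, 'cy': 207.54372179051157, 'origin': array([ -9.14895729, 721.27466712, 686.36709859]), 'attitude': array([-2.2326496 ,  0.00567003, -2.57671657])}
{'vertical_fov': 66.77303713966873, 'cx': 281.020012511335, 'cy': 210.62408759898204, 'origin': array([ 284.58975946, -561.89627929,  383.49769947]), 'attitude': array([ 2.86325698e+00,  3.40161850e-04, -1.22453613e+00])}
{'t': 0.1, 'joints': array([-1.33063372e+00,  4.91482188e-01,  1.55936895e+00,  4.65703481e-05,
        1.09167745e+00, -1.05587202e-01]), 'qvel': array([-7.81033226e-04, -2.68151651e-05, -2.52169507e-03,  7.61406126e-04,
       -4.60110299e-06, -3.96324356e-04]), 'tau': array([ 3.61442857e-03, -6.13620687e+01, -2.58607203e+01,  6.93562254e-02,
        4.70189843e-02, -5.14985038e-05]), 'eef_pos': array([ 211.80603477, -587.80578357,  214.13753234]), 'tcp_rot': array([-3.14066628e+00, -1.39716216e-04,  3.45728258e-01]), 'ft_force': array([-0.17220447, -0.00548562,  0.56966493]), 'moment': array([-0.02345771, -0.04379276, -0.04741845]), 'grip_force': 0.0, 'opening': 1.0038594223872315}
```

View pics/top0.png

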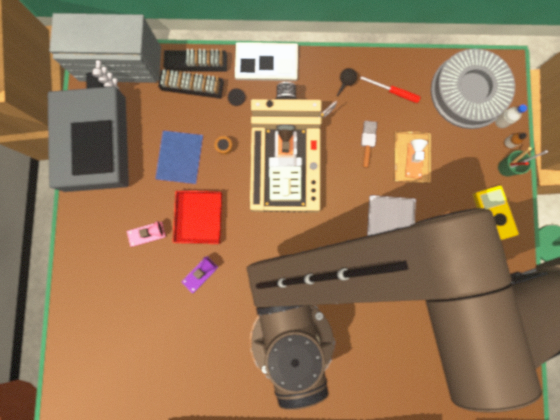

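View pics/side0.png

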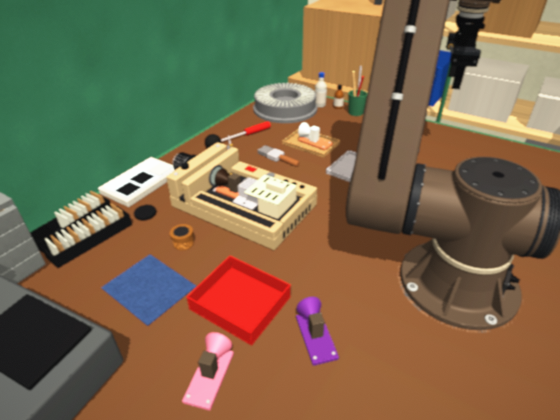

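```bash
cat > h.py <<'E'
import numpy as np, cv2
from cell import *
from scipy.spatial.transform import Rotation as R
def grab(n,name=None):
    i=camera_info(n); p,d=read_camera(n)
    if name: cv2.imwrite(f"pics/{name}.png",p[:,:,::-1])
    return p,d,i
def rays(i,uv):
    f=210/np.tan(np.radians(i["vertical_fov"])/2); uv=np.atleast_2d(uv).astype(float)
    c=np.c_[(uv[:,0]-i["cx"])/f,(uv[:,1]-i["cy"])/f,np.ones(len(uv))]
    return c@R.from_euler("xyz",i["attitude"]).as_matrix().T
def onz(i,uv,z):
    r=rays(i,uv); return i["origin"]+r*((z-i["origin"][2])/r[:,2])[:,None]
def cloud(d,i):
    v,u=np.mgrid[:420,:560]; r=rays(i,np.c_[u.ravel(),v.ravel()])
    P=(i["origin"]+r*d.reshape(-1,1)).reshape(420,560,3); P[d==0]=np.nan; return P
def go(x,y,z,yaw=None):
    "shift in tool axes to bring the TCP to a world point, and turn about tool z"
    s=state(); M=R.from_euler("xyz",s["tcp_rot"]).as_matrix()
    dt=0 if yaw is None else -((yaw-s["tcp_rot"][2]+np.pi/2)%np.pi-np.pi/2)
    print("t",round(s["t"],2),"go",np.round(M.T@(np.array([x,y,z])-s["eef_pos"]),1),round(dt,3))
E
python3 - <<'E'
from h import *
for n,pts in(("top",dict(cover=(285,188),hs=(285,165),lamp=(286,144),post=(284,152),mat=(180,157),bin=(199,216),tray=(391,212),carton=(413,157),nl=(417,150),brush=(369,142),helix=(223,145),projL=(250,205),projR=(321,205),bench=(230,250))),):
    z=np.load(n+"0.npz"); P=cloud(z["d"],camera_info(n))
    for k,(u,v) in pts.items(): print(n,k,np.round(P[v,u],0))
s=state();i=camera_info("wrist");M=R.from_euler("xyz",s["tcp_rot"]).as_matrix()
print(M.T@(i["origin"]-s["eef_pos"]),(M.T@R.from_euler("xyz",i["attitude"]).as_matrix()).round(3))
E
```

```text
top cover [449.  30. 119.]
top hs [531.  31.  53.]
top lamp [585.  29.  99.]
top post [571.  35.  59.]
top mat [562. 367.   2.]
top bin [374. 298.   0.]
top tray [ 399. -306.   -2.]
top carton [ 567. -364.   43.]
top nl [ 590. -378.   41.]
top brush [ 617. -232.   24.]
top helix [593. 224.  45.]
top projL [405. 134.  62.]
top projR [417. -85.   3.]
top bench [270. 196.   3.]
[ 7.72809568e+01  1.31797680e-01 -1.69349566e+02] [[ 0.001 -0.961 -0.275]
 [ 1.     0.     0.001]
 [-0.001 -0.275  0.961]]
```

The rows are not in the units I measure in: shifts go in shares of 800 mm and turns go in shares of 180 degrees. I convert before sending: 155 mm is 0.1938, -116 mm is -0.145, 0.346 rad is 0.1101.

```bash
echo '[{"d":[0.0188, -0.0063, -0.0188], "spin":0.0159, "jaw":1}, {"d":[0.0625, -0.025, -0.0563], "spin":0.0477, "jaw":1}, {"d":[0.1063, -0.0438, -0.1], "spin":0.0796, "jaw":1}, {"d":[0.15, -0.0625, -0.125], "spin":0.1101, "jaw":1}, {"d":[0.1938, -0.0813, -0.145], "spin":0.1101, "jaw":1}]' | python3 -m handwheel
python3 - <<'E'
from h import *
go(500,-330,330,0)
E
```

```text
t: 0.52
eef_pos: [324.9, -484.2, 324.8]
tcp_rot: [3.141, -0.0, -0.007]
ft_force: [0.4, -0.5, 0.8]
opening: 1.003
grip_force: 0.0
t 0.52 go [ 174.  -155.4   -5.3] -0.007
```

Scaled: 138 mm is 0.1725, -123 mm is -0.1538.

```bash
echo '[{"d":[0.0338, -0.03, 0], "jaw":1}, {"d":[0.0675, -0.06, 0], "jaw":1}, {"d":[0.1025, -0.0913, 0], "jaw":1}, {"d":[0.1375, -0.1225, 0], "jaw":1}, {"d":[0.1725, -0.1538, 0], "jaw":1}]' | python3 -m handwheel
echo '[{"d":[0.02, -0.0175, 0], "jaw":1}, {"d":[0.03, -0.0275, 0], "jaw":1}, {"d":[0.0338, -0.0313, 0], "jaw":1}, {"d":[0.0338, -0.0313, 0], "jaw":1}]' | python3 -m handwheel
python3 - <<'E'
from h import *
p,d,i=grab("wrist","w_new"); np.savez("w1.npz",p=p,d=d,i=i,allow_pickle=True)
print(i)
go(500,30,330,0)
E
```

```text
t: 0.93
eef_pos: [463.3, -360.5, 323.1]
tcp_rot: [-3.141, 0.0, -0.0]
ft_force: [-0.3, -1.4, -0.4]
opening: 1.003
grip_force: 0.0
t: 1.27
eef_pos: [489.3, -336.9, 323.0]
tcp_rot: [-3.141, 0.0, 0.001]
ft_force: [0.2, -0.9, 0.0]
opening: 0.996
grip_force: 0.0
{'vertical_fov': 66.77303713966873, 'cx': 281.020012511335, 'cy': 210.62408759898204, 'origin': array([ 566.67222557, -337.00671676,  492.27855758]), 'attitude': array([ 2.86294840e+00, -6.94988045e-04, -1.56976311e+00])}
t 1.32 go [  11.1 -367.5   -7. ] -0.0
```

View pics/w_new.png

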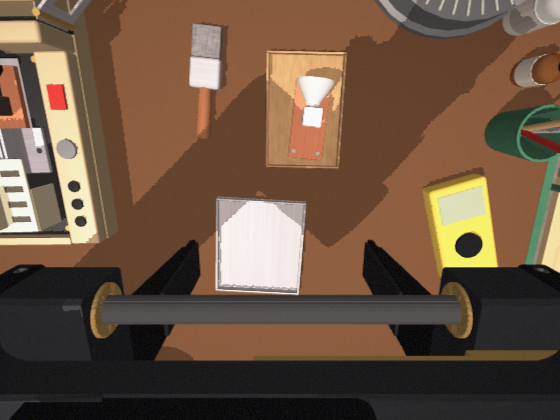

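The carton (306,110) holds the new lamp: white post at (313,116), reflector pointing up-image (+x). The tray is at (261,245) and the brush at (205,80). Now over to the projector.

Scaled: -178 mm is -0.2225, -138 mm is -0.1725.

```bash
echo '[{"d":[0.0025, -0.025, -0.0025], "jaw":1}, {"d":[0.005, -0.0725, -0.005], "jaw":1}, {"d":[0.0075, -0.1225, -0.0075], "jaw":1}, {"d":[0.01, -0.1725, -0.0088], "jaw":1}, {"d":[0.0125, -0.2225, -0.0088], "jaw":1}]' | python3 -m handwheel
echo '[{"d":[0, -0.05, 0], "jaw":1}, {"d":[0, -0.1, 0], "jaw":1}, {"d":[0, -0.1475, 0], "jaw":1}, {"d":[0, -0.185, 0], "jaw":1}, {"d":[0, -0.2125, 0], "jaw":1}]' | python3 -m handwheel
echo '[{"d":[0, -0.0175, 0], "jaw":1}, {"d":[0, -0.0213, 0], "jaw":1}, {"d":[0, -0.0213, 0], "jaw":1}, {"d":[0, -0.0213, 0], "jaw":1}]' | python3 -m handwheel
python3 - <<'E'
from h import *
p,d,i=grab("wrist","w_proj"); np.savez("w2.npz",p=p,d=d,i=i)
p,d,i=grab("top","top1"); np.savez("top1.npz",p=p,d=d,i=i)
p,d,i=grab("side","side1"); np.savez("side1.npz",p=p,d=d,i=i)
E
```

```text
t: 1.73
eef_pos: [498.4, -158.9, 330.5]
tcp_rot: [3.141, -0.0, -0.003]
ft_force: [0.7, -0.1, 0.1]
opening: 1.001
grip_force: 0.0
t: 2.15
eef_pos: [498.8, 11.9, 330.4]
tcp_rot: [3.141, -0.0, -0.001]
ft_force: [1.4, -0.5, -0.5]
opening: 0.997
grip_force: 0.0
t: 2.48
eef_pos: [499.3, 26.7, 330.2]
tcp_rot: [3.141, 0.0, -0.001]
ft_force: [0.1, -0.3, -0.7]
opening: 1.0
grip_force: 0.0
```

View pics/w_proj.png

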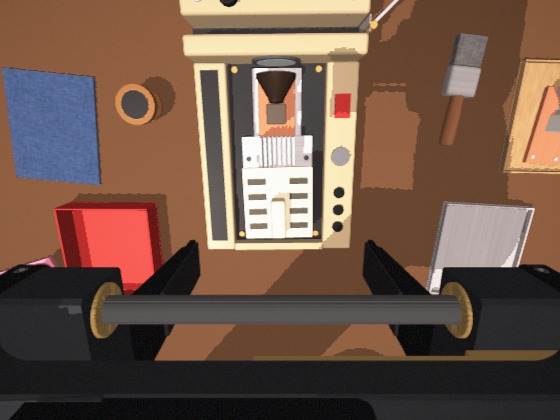

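The wrist view has the cover ridge at (278,217), fins at (278,150), old post at (277,113), mat (55,125), bin (110,250), tray (480,245). Now measuring.

```bash
cat > m.py <<'E'
from h import *
def load(f): z=np.load(f,allow_pickle=True); return z["p"],z["d"],z["i"].item()
def rect(name,i,m,z):
    m=cv2.morphologyEx(m.astype(np.uint8),cv2.MORPH_OPEN,np.ones((3,3)))
    c,_=cv2.findContours(m,cv2.RETR_EXTERNAL,cv2.CHAIN_APPROX_NONE)
    if not c: return print(name,"none")
    c=max(c,key=cv2.contourArea)[:,0]
    q=onz(i,c,z)[:,:2].astype(np.float32); r=cv2.minAreaRect(q)
    print(name,"c",np.round(r[0],1),"size",np.round(r[1],1),"ang",round(r[2],1)); return c
E
python3 - <<'E'
from m import *
p,d,i=load("w2.npz"); P=cloud(d,i); Z=P[...,2]
v,u=np.mgrid[:420,:560]
def reg(a,b,c,e): return (u>a)&(u<b)&(v>c)&(v<e)
for n,(a,b,c,e) in dict(ridge=(273,284,200,232),roof=(255,265,180,225),fins=(262,300,140,158),hsbase=(244,256,143,160),post=(270,285,107,118),plate=(258,264,118,134),rimL=(222,230,90,230),bayfloor=(234,240,110,220),mat=(30,80,90,160),tray=(455,510,220,270),bin=(90,130,230,270),bench=(160,185,150,220),carton=(510,520,90,150)).items():
    z=Z[reg(a,b,c,e)]; print(n,np.round(np.nanpercentile(z,[5,50,95]),1))
hsv=cv2.cvtColor(p,cv2.COLOR_RGB2HSV)
print("colors",[(n,p[b,a],hsv[b,a]) for n,(a,b) in dict(ridge=(278,215),roof=(260,200),rim=(226,150),mat=(55,125),tray=(480,245),bin=(110,220),hs=(250,150),post=(277,113)).items()])
rect("ridge",i,reg(240,320,185,245)&(Z>112),118)
rect("cover roof",i,reg(235,320,160,245)&(Z>85),95)
rect("post",i,reg(262,295,100,128)&(Z>85),94)
rect("mat",i,reg(0,120,50,200)&(hsv[...,0]>100)&(hsv[...,0]<125)&(hsv[...,1]>90),4)
E
```

```text
ridge [114.8 116.2 117.6]
roof [93.2 94.5 95.7]
fins [52.3 62.5 87.2]
hsbase [51.9 53.2 54.8]
post [92.5 93.7 95.1]
plate [46.4 47.6 49. ]
rimL [60.3 63.2 64.7]
bayfloor [46.9 48.2 49.7]
mat [1.5 2.9 4.5]
tray [  1.2   2.7 412.6]
bin [  0.7   2.1 412. ]
bench [-2.3 -0.8  0.7]
carton [ 0.4  3.6 13.8]
colors [('ridge', array([252, 252, 247], dtype=uint8), array([ 30,   5, 252], dtype=uint8)), ('roof', array([249, 250, 243], dtype=uint8), array([ 34,   7, 250], dtype=uint8)), ('rim', array([251, 240, 199], dtype=uint8), array([ 24,  53, 251], dtype=uint8)), ('mat', array([ 86, 106, 154], dtype=uint8), array([111, 113, 154], dtype=uint8)), ('tray', array([186, 172, 170], dtype=uint8), array([  4,  22, 186], dtype=uint8)), ('bin', array([249,  93,  84], dtype=uint8), array([  2, 169, 249], dtype=uint8)), ('hs', array([252, 252, 252], dtype=uint8), array([  0,   0, 252], dtype=uint8)), ('post', array([141, 120, 102], dtype=uint8), array([ 14,  71, 141], dtype=uint8))]
ridge c [457.   29.8] size [48.6 17.4] ang 0.2
cover roof c [471.5  30. ] size [95.6 88.9] ang 1.5
post c [583.8  32.2] size [22.1 22.1] ang 90.0
mat c [563.9 368.8] size [128.6 158.1] ang 84.4
```

Run:
```python
from m import *
p,d,i=load("w2.npz")
c=cv2.resize(p[:,:,::-1][40:260,180:380],None,fx=2.7,fy=2.7,interpolation=cv2.INTER_CUBIC); cv2.imwrite("pics/crop1.png",c)
```

```text
(no output)
```

View pics/crop1.png

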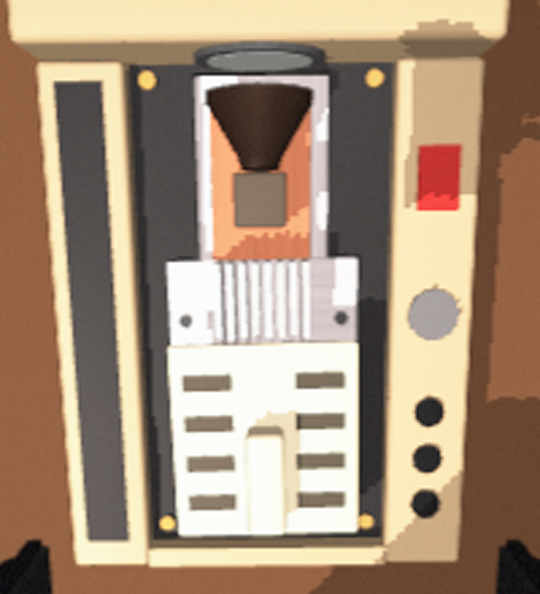

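Run:
```python
from m import *
p,d,i=load("w2.npz"); P=cloud(d,i); Z=P[...,2]; hsv=cv2.cvtColor(p,cv2.COLOR_RGB2HSV)
v,u=np.mgrid[:420,:560]
def edge(name,uv,z,ax):
    q=onz(i,uv,z); k=np.polyfit(q[:,ax],q[:,1-ax],1); r=q[:,1-ax]-np.polyval(k,q[:,ax]); g=abs(r)<2
    k=np.polyfit(q[g,ax],q[g,1-ax],1); print(name,"slope deg",round(np.degrees(np.arctan(k[0])),2),"at mean",np.round(q[g].mean(0),1),g.sum())
beige=(p.min(2)>120)|((hsv[...,2]>200)&(hsv[...,1]<110)) 
rows=range(80,235,3)
# left rim inner edge (bay wall top, z64): last beige before dark from u=240 leftwards
dark=p.max(2)<110
L=[];Rr=[]
for r in rows:
    a=np.where(beige[r,200:245]&~dark[r,200:245])[0]; 
    if len(a): L.append((200+a.max()+.5,r))
    b=np.where(beige[r,316:345])[0]
    if len(b): Rr.append((316+b.min()-.5,r))
edge("bay left",np.array(L),63,0); edge("bay right",np.array(Rr),63,0)
rect("post top",i,(u>258)&(u<298)&(v>98)&(v<130)&(Z>85)&(Z<97)&(hsv[...,2]>90)&(hsv[...,2]<200),94)
rect("hs front white",i,(u>235)&(u<320)&(v>130)&(v<172)&(p.min(2)>150)&(Z<60),54)
rect("ref",i,(u>240)&(u<320)&(v>60)&(v<105)&(hsv[...,2]<90)&(Z>62),85)
rect("fintop",i,(u>235)&(u<320)&(v>130)&(v<172)&(Z>80),87)
rect("seat",i,(u>240)&(u<320)&(v>60)&(v<140)&(Z<53)&(hsv[...,2]>110),49)
for f in("w1.npz","w2.npz","top1.npz"):
    p,d,i=load(f); P=cloud(d,i); Z=P[...,2]; hsv=cv2.cvtColor(p,cv2.COLOR_RGB2HSV); print(f)
    H,S,V=hsv[...,0],hsv[...,1],hsv[...,2]; X,Y=P[...,0],P[...,1]
    near=lambda x,y,r:(abs(X-x)<r)&(abs(Y-y)<r)
    rect("tray",i,near(400,-270,120)&(S<60)&(V>90)&(Z<20),10)
    rect("bin",i,near(400,300,130)&((H<6)|(H>174))&(S>120)&(Z<60)&(Z>-10),40)
    rect("mat",i,near(562,368,120)&(H>100)&(H<125)&(S>80)&(Z<10),4)
    rect("nl post",i,near(600,-370,60)&(Z>48)&(Z<70)&(S<60)&(V>150),57.5)
    rect("nl post+refl",i,near(600,-370,90)&(Z>20)&(S<90)&(V>110),59)
    rect("nl plate",i,near(580,-370,90)&(Z>6)&(Z<16)&(H<14)&(S>90),11)
    rect("carton",i,near(580,-370,110)&(H>10)&(H<25)&(S>60)&(V>120)&(Z<25),14)
    rect("helix",i,near(593,224,50)&(Z>30),40)
    rect("brush",i,near(600,-230,90)&(abs(Y+230)<45)&(Z>5),10)
```

```text
bay left slope deg -1.85 at mean [450.   78.2  63. ] 3
bay right slope deg 0.47 at mean [526.1 -32.6  63. ] 52
post top c [583.8  32.2] size [22.1 22.1] ang 90.0
hs front white c [537.2  67.9] size [49.  24.5] ang 1.1
ref c [615.2  32.6] size [44.8 35.3] ang 90.0
fintop c [518.3  30.6] size [89.7 11.7] ang 89.9
seat c [598.2  31.7] size [66.  86.4] ang 90.0
w1.npz
tray c [ 366.5 -301.2] size [141.9 164. ] ang 86.7
bin none
mat none
nl post c [ 605.4 -382.2] size [41.3 27.2] ang 85.3
nl post+refl c [ 588.9 -379.5] size [46.4 60.2] ang 85.3
nl plate c [ 557.4 -377.6] size [50. 93.] ang 84.3
carton c [ 591.2 -369. ] size [189.3 213.3] ang 0.1
helix none
brush c [263.2 107.1] size [ 96.5 214. ] ang 59.3
w2.npz
tray c [ 366.7 -300.1] size [148.5 163.5] ang 86.7
bin c [382.2 290.1] size [156.3 153.8] ang 89.9
mat c [563.9 368.8] size [128.9 158.2] ang 84.4
nl post none
nl post+refl c [ 570.6 -339.3] size [23.8 11.8] ang 13.4
nl plate c [ 565.9 -375.5] size [ 52.7 109.7] ang 84.8
carton c [ 561.6 -343.2] size [199.6  81.9] ang 13.4
helix c [597.  224.3] size [55.5 52. ] ang 90.0
brush c [ 615.  -230.9] size [ 47.5 151.3] ang 84.3
top1.npz
tray c [ 365.5 -301.7] size [144.  163.6] ang 86.7
bin c [369.8 294.9] size [142.6 161.1] ang 89.7
mat c [563.6 369.5] size [123.  153.4] ang 84.5
nl post c [ 604.1 -379.1] size [25.2 37. ] ang 1.1
nl post+refl c [ 583.4 -377.4] size [65.8 46. ] ang 1.1
nl plate none
carton c [ 576.4 -366. ] size [216.8 218. ] ang 0.9
helix c [595.2 226.4] size [54.5 51.5] ang 28.0
brush c [ 614.2 -229.4] size [ 42.9 151.4] ang 85.4
```

Scaled: 172 mm is 0.215, 136 mm is 0.17.

```bash
echo '[{"d":[-0.0088, -0.0013, 0.025], "jaw":0.5}, {"d":[-0.0188, -0.0025, 0.0725], "jaw":0.5}, {"d":[-0.03, -0.0038, 0.1213], "jaw":0.5}, {"d":[-0.04, -0.0038, 0.17], "jaw":0.5}, {"d":[-0.045, -0.0038, 0.215], "jaw":0.5}]' | python3 -m handwheel
echo '[{"d":[0, 0, 0.0275], "jaw":0.5}, {"d":[0, 0, 0.035], "jaw":0.5}, {"d":[0, 0, 0.035], "jaw":0.5}]' | python3 -m handwheel
python3 - <<'E'
from h import *
grab("wrist","w_cov"); go(463,29.9,97,0)
E
```

```text
t: 3.05
eef_pos: [462.2, 30.3, 156.7]
tcp_rot: [3.141, -0.0, -0.001]
ft_force: [2.0, -0.2, 0.1]
opening: 0.705
grip_force: 0.0
t: 3.3
eef_pos: [463.1, 30.5, 129.2]
tcp_rot: [-3.141, 0.003, -0.001]
ft_force: [0.5, 0.5, 0.5]
opening: 0.521
grip_force: 0.0
t 3.35 go [-0.8  0.6 33.5] -0.001
```

View pics/w_cov.png

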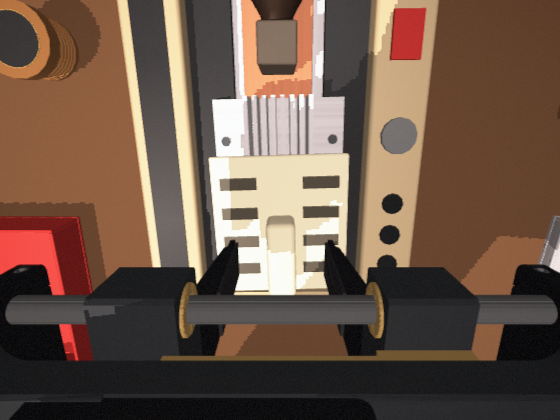

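The fingers straddle the ridge (281,255). Descend and grip.

Scaled: 32 mm is 0.04, 27 mm is 0.0338.

```bash
echo '[{"d":[0, 0, 0.0188], "jaw":0.5}, {"d":[0, 0, 0.0338], "jaw":0.5}, {"d":[0, 0, 0.04], "jaw":0.5}, {"d":[0, 0, 0.04], "jaw":0.5}]' | python3 -m handwheel
echo '[{"jaw":0}, {"jaw":0}, {"jaw":0}, {"jaw":0}, {"jaw":0}]' | python3 -m handwheel
echo '[{"jaw":0}, {"jaw":0}]' | python3 -m handwheel
python3 -c 'from h import *;print(state()["eef_pos"],state()["tcp_rot"])'
```

```text
t: 3.68
eef_pos: [463.8, 30.8, 98.7]
tcp_rot: [3.141, -0.001, -0.0]
ft_force: [0.6, 0.1, 0.6]
opening: 0.501
grip_force: 0.0
t: 4.1
eef_pos: [463.5, 31.0, 98.5]
tcp_rot: [3.141, -0.001, -0.0]
ft_force: [-0.2, -0.3, -0.3]
opening: 0.208
grip_force: 0.0
t: 4.27
eef_pos: [463.5, 31.0, 98.5]
tcp_rot: [3.141, -0.001, -0.0]
ft_force: [-0.8, -0.1, 5.9]
opening: 0.187
grip_force: 29.9
[463.53907816  30.96956469  98.51344389] [ 3.14148361e+00 -6.25498242e-04 -3.48743849e-04]
```

Scaled: -85 mm is -0.1063, -75 mm is -0.0938.

```bash
echo '[{"d":[0, 0, -0.005], "jaw":0}, {"d":[0, 0, -0.025], "jaw":0}, {"d":[0, 0, -0.0625], "jaw":0}, {"d":[0, 0, -0.0938], "jaw":0}, {"d":[0.0125, -0.025, -0.1063], "jaw":0}]' | python3 -m handwheel
echo '[{"d":[0.0125, -0.045, 0], "jaw":0}, {"d":[0.025, -0.0925, 0], "jaw":0}, {"d":[0.0375, -0.14, 0], "jaw":0}, {"d":[0.05, -0.1875, 0], "jaw":0}, {"d":[0.0625, -0.235, 0], "jaw":0}]' | python3 -m handwheel
echo '[{"d":[0.0125, -0.0475, 0], "jaw":0}, {"d":[0.025, -0.095, 0], "jaw":0}, {"d":[0.0338, -0.135, 0], "jaw":0}, {"d":[0.0375, -0.1563, 0], "jaw":0}, {"d":[0.0375, -0.1625, 0], "jaw":0}]' | python3 -m handwheel
python3 - <<'E'
from h import *
print(state()["opening"],state()["grip_force"]); go(554,369,54.5,0)
E
```

```text
t: 4.68
eef_pos: [473.2, 49.6, 186.1]
tcp_rot: [3.141, -0.002, -0.002]
ft_force: [1.9, -0.3, -0.6]
opening: 0.188
grip_force: 29.8
t: 5.1
eef_pos: [523.3, 240.9, 183.2]
tcp_rot: [3.141, 0.0, -0.0]
ft_force: [1.1, -0.3, -1.3]
opening: 0.189
grip_force: 29.8
t: 5.52
eef_pos: [553.2, 371.6, 182.4]
tcp_rot: [3.141, 0.001, 0.002]
ft_force: [-0.4, -0.2, -0.5]
opening: 0.185
grip_force: 29.8
0.1847538891264653 29.843303561210632
t 5.52 go [  0.9   2.6 127.9] 0.002
```

```bash
echo '[{"d":[0, 0.0013, 0.025], "jaw":0}, {"d":[0.0013, 0.0025, 0.0725], "jaw":0}, {"d":[0.0013, 0.0025, 0.1188], "jaw":0}, {"d":[0.0013, 0.0025, 0.1438], "jaw":0}, {"d":[0.0013, 0.0025, 0.1525], "jaw":0}]' | python3 -m handwheel
echo '[{"d":[0, 0, 0.0038], "jaw":0}, {"d":[0, 0, 0.0063], "jaw":0}, {"d":[0, 0, 0.0075], "jaw":0}, {"d":[0, 0, 0.0075], "jaw":0}]' | python3 -m handwheel
echo '[{"jaw":0.2}, {"jaw":0.3}, {"jaw":0.5}, {"jaw":0.5}, {"jaw":0.5}]' | python3 -m handwheel
```

```text
t: 5.93
eef_pos: [552.7, 365.1, 57.5]
tcp_rot: [3.139, 0.005, -0.001]
ft_force: [-0.2, -0.0, -2.0]
opening: 0.187
grip_force: 29.8
t: 6.27
eef_pos: [555.0, 367.1, 56.5]
tcp_rot: [-3.141, -0.002, -0.0]
ft_force: [0.3, 0.4, -1.9]
opening: 0.191
grip_force: 29.8
t: 6.68
eef_pos: [554.5, 367.0, 55.4]
tcp_rot: [-3.142, -0.0, -0.0]
ft_force: [-1.1, 0.4, 0.5]
opening: 0.426
grip_force: 0.0
```

Scaled: -130 mm is -0.1625, -115 mm is -0.1438.

```bash
echo '[{"d":[0, 0, -0.0125], "jaw":0.5}, {"d":[0, 0, -0.05], "jaw":0.6}, {"d":[0, 0, -0.1], "jaw":0.75}, {"d":[0, 0.0125, -0.1438], "jaw":0.75}, {"d":[0, 0.0563, -0.1625], "jaw":0.75}]' | python3 -m handwheel
echo '[{"d":[-0.0038, 0.0475, -0.0063], "jaw":0.75}, {"d":[-0.0075, 0.0963, -0.0125], "jaw":0.75}, {"d":[-0.0113, 0.145, -0.0188], "jaw":0.75}, {"d":[-0.015, 0.1938, -0.0188], "jaw":0.75}, {"d":[-0.0188, 0.2425, -0.0188], "jaw":0.75}]' | python3 -m handwheel
echo '[{"d":[-0.0038, 0.045, 0], "jaw":0.75}, {"d":[-0.0088, 0.085, 0], "jaw":0.75}, {"d":[-0.0125, 0.1125, 0], "jaw":0.75}, {"d":[-0.0125, 0.1213, 0], "jaw":0.75}, {"d":[-0.0125, 0.1213, 0], "jaw":0.75}]' | python3 -m handwheel
python3 - <<'E'
from m import *
p,d,i=grab("wrist","w_hs"); np.savez("w3.npz",p=p,d=d,i=i); print(state()["eef_pos"])
P=cloud(d,i);X,Y,Z=P[...,0],P[...,1],P[...,2]; m=(abs(X-529)<60)&(abs(Y-31)<60)
rect("fins",i,cv2.morphologyEx((m&(Z>80)&(Z<90)&(X<566)).astype(np.uint8),cv2.MORPH_CLOSE,np.ones((9,9))),87)
rect("hs",i,(m&(Z>51.8)&(Z<90)&(X<565)),54)
p,d,i=grab("top"); np.savez("top2.npz",p=p,d=d,i=i); P=cloud(d,i);X,Y,Z=P[...,0],P[...,1],P[...,2]
rect("cover",i,(abs(X-570)<80)&(abs(Y-367)<80)&(Z>40),50)
E
```

```text
t: 7.1
eef_pos: [555.4, 325.1, 190.6]
tcp_rot: [-3.138, -0.007, 0.003]
ft_force: [0.6, -0.6, 0.5]
opening: 0.717
grip_force: 0.0
t: 7.52
eef_pos: [539.0, 126.3, 201.4]
tcp_rot: [-3.142, -0.002, 0.0]
ft_force: [1.1, 1.1, 1.5]
opening: 0.752
grip_force: 0.0
t: 7.93
eef_pos: [529.5, 29.7, 200.9]
tcp_rot: [3.141, -0.001, -0.003]
ft_force: [0.1, 0.1, 0.0]
opening: 0.745
grip_force: 0.0
[529.57620701  30.85272891 200.7210915 ]
fins c [526.4  31.2] size [61.  44.5] ang 1.0
hs c [519.6  30.9] size [72.8 95.7] ang 1.2
cover c [559.7 366.1] size [91.5 97.8] ang 89.4
```

View pics/w_hs.png

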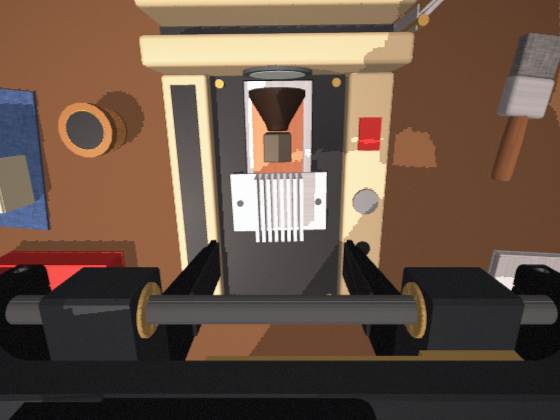

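Cover sits on the mat; the heat sink fins (280,210) are fully visible. Descend onto them.

Scaled: 132 mm is 0.165, 122 mm is 0.1525, -0.014 rad is -0.0045.

```bash
echo '[{"d":[-0.0013, 0, 0.025], "spin":-0.0045, "jaw":0.75}, {"d":[-0.0025, 0, 0.0725], "spin":-0.0045, "jaw":0.75}, {"d":[-0.0025, 0, 0.12], "spin":-0.0045, "jaw":0.75}, {"d":[-0.0025, 0, 0.1525], "spin":-0.0045, "jaw":0.75}, {"d":[-0.0025, 0, 0.165], "spin":-0.0045, "jaw":0.75}]' | python3 -m handwheel
echo '[{"d":[0, 0, 0.0063], "jaw":0.75}, {"d":[0, 0, 0.01], "jaw":0.75}, {"d":[0, 0, 0.01], "jaw":0.75}]' | python3 -m handwheel
echo '[{"jaw":0.2}, {"jaw":0.2}, {"jaw":0.2}, {"jaw":0.2}, {"jaw":0.2}]' | python3 -m handwheel
echo '[{"jaw":0.2}]' | python3 -m handwheel; python3 -c 'from h import *;print(state()["eef_pos"],state()["tcp_rot"])'
```

```text
t: 8.45
eef_pos: [526.0, 32.5, 65.0]
tcp_rot: [-3.141, 0.005, 0.016]
ft_force: [0.7, 0.1, -1.0]
opening: 0.751
grip_force: 0.0
t: 8.7
eef_pos: [527.9, 31.5, 60.9]
tcp_rot: [3.141, -0.001, 0.014]
ft_force: [1.1, 0.4, -0.0]
opening: 0.751
grip_force: 0.0
t: 9.12
eef_pos: [527.6, 30.9, 60.7]
tcp_rot: [3.142, -0.001, 0.014]
ft_force: [-0.8, 0.6, 4.8]
opening: 0.465
grip_force: 30.0
t: 9.2
eef_pos: [527.6, 30.9, 60.7]
tcp_rot: [3.141, -0.001, 0.014]
ft_force: [-0.7, 0.7, 5.9]
opening: 0.466
grip_force: 30.0
[527.5741965   30.93080388  60.65919599] [ 3.14147315e+00 -7.91320059e-04  1.36221319e-02]
```

Scaled: -100 mm is -0.125, -85 mm is -0.1063.

```bash
echo '[{"d":[0, 0, -0.005], "jaw":0.2}, {"d":[0, 0, -0.025], "jaw":0.2}, {"d":[0, 0, -0.0688], "jaw":0.2}, {"d":[-0.005, 0.01, -0.1063], "jaw":0.2}, {"d":[-0.0225, 0.045, -0.125], "jaw":0.2}]' | python3 -m handwheel
echo '[{"d":[-0.0225, 0.0438, 0], "jaw":0.2}, {"d":[-0.045, 0.0875, 0], "jaw":0.2}, {"d":[-0.0675, 0.1313, 0], "jaw":0.2}, {"d":[-0.09, 0.175, 0], "jaw":0.2}, {"d":[-0.1125, 0.2188, 0], "jaw":0.2}]' | python3 -m handwheel
echo '[{"d":[-0.0225, 0.0438, 0], "jaw":0.2}, {"d":[-0.045, 0.0875, 0], "jaw":0.2}, {"d":[-0.0625, 0.125, 0], "jaw":0.2}, {"d":[-0.0725, 0.145, 0], "jaw":0.2}, {"d":[-0.0725, 0.1488, 0], "jaw":0.2}]' | python3 -m handwheel
python3 - <<'E'
from h import *
print(state()["opening"],state()["grip_force"]); go(366,-301,15.5,0)
E
```

```text
t: 9.62
eef_pos: [511.6, -3.9, 163.3]
tcp_rot: [3.141, -0.004, 0.016]
ft_force: [0.3, -0.5, -1.1]
opening: 0.467
grip_force: 30.0
t: 10.03
eef_pos: [421.0, -182.8, 160.4]
tcp_rot: [3.142, 0.0, 0.014]
ft_force: [1.7, 0.3, -2.0]
opening: 0.467
grip_force: 30.0
t: 10.45
eef_pos: [364.5, -303.8, 160.2]
tcp_rot: [3.141, 0.0, 0.011]
ft_force: [0.6, 1.0, -2.3]
opening: 0.47
grip_force: 30.0
0.47043134612893506 29.998779594898224
t 10.45 go [  1.6  -2.8 144.7] 0.011
```

Scaled: 135 mm is 0.1688, 125 mm is 0.1563.

```bash
echo '[{"d":[0.0013, -0.0025, 0.025], "jaw":0.2}, {"d":[0.0013, -0.0025, 0.0725], "jaw":0.2}, {"d":[0.0013, -0.0025, 0.12], "jaw":0.2}, {"d":[0.0013, -0.0025, 0.1563], "jaw":0.2}, {"d":[0.0013, -0.0025, 0.1688], "jaw":0.2}]' | python3 -m handwheel
echo '[{"d":[0, 0, 0.005], "jaw":0.2}, {"d":[0, 0, 0.0088], "jaw":0.2}, {"d":[0, 0, 0.0113], "jaw":0.2}, {"d":[0, 0, 0.0113], "jaw":0.2}, {"d":[0, 0, 0.0113], "jaw":0.2}]' | python3 -m handwheel
echo '[{"jaw":0.5}, {"jaw":0.6}, {"jaw":0.75}, {"jaw":0.75}]' | python3 -m handwheel
python3 -c 'from h import *;print(state()["eef_pos"])'
```

```text
t: 10.87
eef_pos: [366.0, -297.5, 22.1]
tcp_rot: [-3.138, 0.003, 0.014]
ft_force: [-0.8, 0.5, -2.4]
opening: 0.467
grip_force: 30.0
t: 11.28
eef_pos: [367.3, -299.6, 17.3]
tcp_rot: [3.14, -0.001, 0.014]
ft_force: [-0.2, -0.7, -1.8]
opening: 0.469
grip_force: 30.0
t: 11.62
eef_pos: [367.0, -299.4, 16.5]
tcp_rot: [3.141, -0.0, 0.014]
ft_force: [0.2, 0.8, -0.2]
opening: 0.65
grip_force: 0.0
[ 366.986309   -299.38975786   16.4883126 ]
```

Scaled: -135 mm is -0.1688, -115 mm is -0.1438.

```bash
echo '[{"d":[0, 0, -0.0125], "jaw":0.75}, {"d":[0, 0, -0.05], "jaw":0.75}, {"d":[0, 0, -0.1], "jaw":0.75}, {"d":[0.0063, -0.01, -0.1438], "jaw":0.75}, {"d":[0.0275, -0.0413, -0.1688], "jaw":0.7}]' | python3 -m handwheel
echo '[{"d":[0.0263, -0.04, -0.0125], "jaw":0.6}, {"d":[0.0525, -0.0813, -0.025], "jaw":0.6}, {"d":[0.0788, -0.1225, -0.0375], "jaw":0.6}, {"d":[0.105, -0.1638, -0.05], "jaw":0.6}, {"d":[0.1313, -0.205, -0.0625], "jaw":0.6}]' | python3 -m handwheel
echo '[{"d":[0.0263, -0.04, 0], "jaw":0.6}, {"d":[0.0525, -0.0813, 0], "jaw":0.6}, {"d":[0.0788, -0.1225, 0], "jaw":0.6}, {"d":[0.1, -0.1525, 0], "jaw":0.6}, {"d":[0.1063, -0.1638, 0], "jaw":0.6}]' | python3 -m handwheel
echo '[{"jaw":0.6}, {"jaw":0.6}]' | python3 -m handwheel
python3 - <<'E'
from m import *
p,d,i=grab("wrist","w_old"); np.savez("w4.npz",p=p,d=d,i=i); print(state()["eef_pos"])
P=cloud(d,i);X,Y,Z=P[...,0],P[...,1],P[...,2]; m=(abs(X-580)<90)&(abs(Y-31)<40)
hsv=cv2.cvtColor(p,cv2.COLOR_RGB2HSV)
rect("post",i,m&(Z>88)&(X<599),94)
rect("seat",i,m&(Z<52)&(hsv[...,2]>90),49)
rect("plate",i,m&(Z<52)&(hsv[...,1]>90)&(hsv[...,2]>90),48)
E
```

```text
t: 12.03
eef_pos: [388.4, -267.8, 155.3]
tcp_rot: [3.138, -0.003, 0.011]
ft_force: [1.1, 0.2, -0.3]
opening: 0.722
grip_force: 0.0
t: 12.45
eef_pos: [491.6, -98.6, 202.7]
tcp_rot: [3.141, -0.001, 0.014]
ft_force: [0.6, -1.6, 0.3]
opening: 0.602
grip_force: 0.0
t: 12.87
eef_pos: [575.7, 34.8, 201.8]
tcp_rot: [-3.141, -0.001, 0.016]
ft_force: [-0.6, -0.8, 0.0]
opening: 0.599
grip_force: 0.0
t: 13.03
eef_pos: [573.7, 31.5, 201.4]
tcp_rot: [3.141, 0.001, 0.015]
ft_force: [-0.2, -1.1, -0.0]
opening: 0.603
grip_force: 0.0
[573.59411566  30.89930155 201.39173575]
post c [433.4  23.7] size [ 49.4 329.5] ang 0.8
seat c [582.3  31.9] size [121.9  65.5] ang 0.6
plate c [570.6  32.2] size [92.3 48.9] ang 0.5
```

View pics/w_old.png

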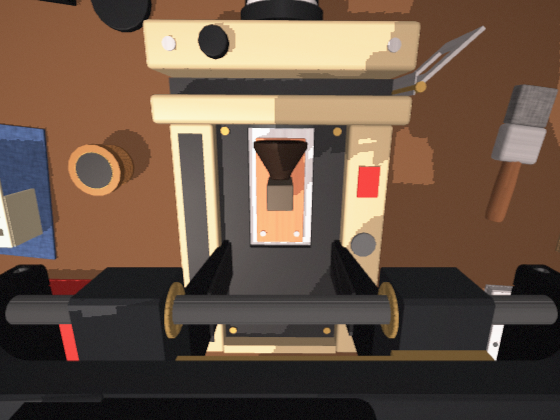

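The old lamp's post is at (280,195) and the seat is clear at rear (bright recess (249-313,128-245)). Grip the post.

Scaled: 98 mm is 0.1225, 85 mm is 0.1063.

```bash
echo '[{"d":[0.005, 0, 0.025], "jaw":0.6}, {"d":[0.0113, -0.0013, 0.0688], "jaw":0.6}, {"d":[0.0125, -0.0013, 0.1063], "jaw":0.6}, {"d":[0.0125, -0.0013, 0.1225], "jaw":0.6}, {"d":[0.0125, -0.0013, 0.1225], "jaw":0.6}]' | python3 -m handwheel
python3 - <<'E'
from m import *
p,d,i=grab("wrist","w_old2"); print(state()["eef_pos"])
P=cloud(d,i);X,Y,Z=P[...,0],P[...,1],P[...,2]; m=(abs(X-582)<24)&(abs(Y-31)<17)
hsv=cv2.cvtColor(p,cv2.COLOR_RGB2HSV)
rect("post",i,m&(Z>91)&(Z<97),94)
E
```

```text
t: 13.5
eef_pos: [582.4, 31.3, 100.6]
tcp_rot: [-3.141, 0.005, 0.012]
ft_force: [-0.4, 0.6, 1.0]
opening: 0.601
grip_force: 0.0
[583.34890565  31.38557098 102.4865644 ]
post c [584.5  32.4] size [23.8 23.6] ang 0.7
```

View pics/w_old2.png

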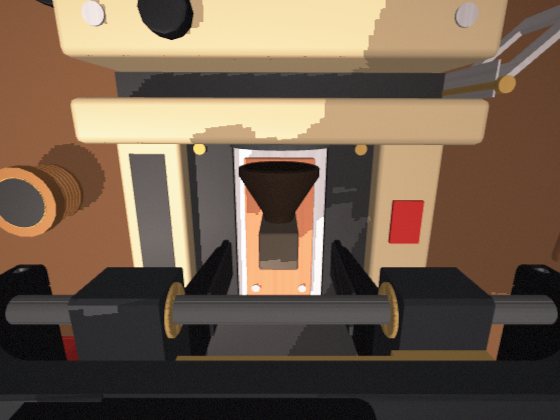

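Post between the fingers at (278,250). Descend and grip.

Scaled: 40 mm is 0.05, 36 mm is 0.045.

```bash
echo '[{"d":[0.0013, -0.0013, 0.025], "jaw":0.6}, {"d":[0.0013, -0.0013, 0.045], "jaw":0.6}, {"d":[0.0013, -0.0013, 0.05], "jaw":0.6}, {"d":[0.0013, -0.0013, 0.05], "jaw":0.6}]' | python3 -m handwheel
echo '[{"jaw":0}, {"jaw":0}, {"jaw":0}, {"jaw":0}, {"jaw":0}]' | python3 -m handwheel
echo '[{"jaw":0}, {"jaw":0}]' | python3 -m handwheel
python3 -c 'from h import *;print(state()["eef_pos"],state()["tcp_rot"])'
```

```text
t: 13.88
eef_pos: [585.2, 33.1, 63.7]
tcp_rot: [3.141, 0.0, 0.013]
ft_force: [-0.3, -0.4, 1.0]
opening: 0.599
grip_force: 0.0
t: 14.3
eef_pos: [585.5, 33.8, 63.7]
tcp_rot: [3.141, -0.001, 0.014]
ft_force: [-0.2, -0.1, 0.3]
opening: 0.309
grip_force: 0.0
t: 14.47
eef_pos: [585.5, 33.7, 63.5]
tcp_rot: [3.141, -0.0, 0.014]
ft_force: [-0.8, -1.0, 5.3]
opening: 0.248
grip_force: 30.0
[585.4653003   33.72671132  63.52196304] [ 3.14140206e+00 -4.89709244e-04  1.38090806e-02]
```

Scaled: -105 mm is -0.1313, -85 mm is -0.1063.

```bash
echo '[{"d":[0, 0, -0.005], "jaw":0}, {"d":[0, 0, -0.025], "jaw":0}, {"d":[0, 0, -0.065], "jaw":0}, {"d":[0, 0, -0.1063], "jaw":0}, {"d":[-0.01, -0.0125, -0.1313], "jaw":0}]' | python3 -m handwheel
echo '[{"d":[-0.0225, -0.0275, -0.0063], "jaw":0}, {"d":[-0.05, -0.0638, -0.0063], "jaw":0}, {"d":[-0.08, -0.1013, -0.0063], "jaw":0}, {"d":[-0.11, -0.1388, -0.0063], "jaw":0}, {"d":[-0.14, -0.1763, -0.0063], "jaw":0}]' | python3 -m handwheel
echo '[{"d":[-0.03, -0.0375, 0], "jaw":0}, {"d":[-0.06, -0.0763, 0], "jaw":0}, {"d":[-0.0875, -0.1125, 0], "jaw":0}, {"d":[-0.105, -0.1338, 0], "jaw":0}, {"d":[-0.1088, -0.14, 0], "jaw":0}]' | python3 -m handwheel
echo '[{"jaw":0}]' | python3 -m handwheel
python3 - <<'E'
from h import *
s=state();print(s["eef_pos"],s["opening"],s["grip_force"]); go(375,295,27.5,0)
p,d,i=grab("wrist"); P=cloud(d,i)
z=np.load("top2.npz",allow_pickle=True);
p,d,i=grab("top"); hsv=cv2.cvtColor(p,cv2.COLOR_RGB2HSV);P=cloud(z["d"],z["i"].item());X,Y,Z=P[...,0],P[...,1],P[...,2]
from m import rect
h2=cv2.cvtColor(z["p"],cv2.COLOR_RGB2HSV)
m=(abs(X-400)<130)&(abs(Y-300)<130)&((h2[...,0]<6)|(h2[...,0]>174))&(h2[...,1]>120)
rect("bin rim",z["i"].item(),m,40)
E
```

```text
t: 14.88
eef_pos: [578.5, 42.7, 170.7]
tcp_rot: [3.141, -0.003, 0.013]
ft_force: [0.9, -0.1, -4.3]
opening: 0.254
grip_force: 30.0
t: 15.3
eef_pos: [461.5, 184.0, 173.0]
tcp_rot: [3.141, 0.001, 0.013]
ft_force: [1.5, 0.3, -4.6]
opening: 0.256
grip_force: 30.0
t: 15.72
eef_pos: [371.9, 295.8, 173.0]
tcp_rot: [3.141, 0.002, 0.017]
ft_force: [0.6, 0.1, -4.9]
opening: 0.252
grip_force: 30.0
t: 15.8
eef_pos: [373.5, 294.9, 173.1]
tcp_rot: [3.141, 0.001, 0.017]
ft_force: [0.4, -0.2, -4.2]
opening: 0.249
grip_force: 30.0
[373.54944767 294.86131848 173.06380657] 0.249417983101432 29.995182752609253
t 15.8 go [  1.5  -0.2 145.6] 0.017
bin rim c [391.1 294.5] size [141.9 116. ] ang 89.0
```

Scaled: 136 mm is 0.17, 126 mm is 0.1575.

```bash
echo '[{"d":[0, 0, 0.025], "jaw":0}, {"d":[0, 0, 0.0725], "jaw":0}, {"d":[0, 0, 0.12], "jaw":0}, {"d":[0, 0, 0.1575], "jaw":0}, {"d":[0, 0, 0.17], "jaw":0}]' | python3 -m handwheel
echo '[{"d":[0, 0, 0.005], "jaw":0}, {"d":[0, 0, 0.0088], "jaw":0}, {"d":[0, 0, 0.0113], "jaw":0}, {"d":[0, 0, 0.0125], "jaw":0}, {"d":[0, 0, 0.0125], "jaw":0}]' | python3 -m handwheel
python3 -c 'from h import *;print(state()["eef_pos"],state()["ft_force"])'
```

```text
t: 16.32
eef_pos: [374.3, 291.9, 33.5]
tcp_rot: [3.139, 0.004, 0.012]
ft_force: [-1.5, 0.1, -5.2]
opening: 0.249
grip_force: 30.0
t: 16.73
eef_pos: [375.2, 294.0, 27.8]
tcp_rot: [-3.141, -0.001, 0.014]
ft_force: [-0.7, 0.6, -4.3]
opening: 0.251
grip_force: 30.0
[375.22407544 293.96490638  27.84428893] [-0.7183106   0.60194795 -4.32852758]
```

Scaled: 1 mm is 0.0013.

```bash
echo '[{"d":[0, 0, 0.0013], "jaw":0}, {"d":[0, 0, 0.0013], "jaw":0.3}, {"d":[0, 0, 0.0013], "jaw":0.45}, {"d":[0, 0, 0.0013], "jaw":0.6}, {"d":[0, 0, 0.0013], "jaw":0.6}]' | python3 -m handwheel
echo '[{"d":[0, 0, -0.0125], "jaw":0.6}, {"d":[0, 0, -0.05], "jaw":0.6}, {"d":[0, 0, -0.1], "jaw":0.6}, {"d":[0.0038, 0.0125, -0.1475], "jaw":0.6}, {"d":[0.015, 0.05, -0.1813], "jaw":0.6}]' | python3 -m handwheel
echo '[{"d":[0.0125, 0.0475, -0.0125], "jaw":0.6}, {"d":[0.025, 0.0963, -0.025], "jaw":0.6}, {"d":[0.0375, 0.145, -0.0375], "jaw":0.6}, {"d":[0.05, 0.1938, -0.05], "jaw":0.6}, {"d":[0.0625, 0.2425, -0.0625], "jaw":0.6}]' | python3 -m handwheel
echo '[{"d":[0.0125, 0.0475, 0], "spin":0.0064, "jaw":0.6}, {"d":[0.025, 0.0963, 0], "spin":0.0127, "jaw":0.6}, {"d":[0.0375, 0.145, 0], "spin":0.0191, "jaw":0.6}, {"d":[0.05, 0.1938, 0], "spin":0.0255, "jaw":0.6}, {"d":[0.0625, 0.2425, 0], "spin":0.0318, "jaw":0.6}]' | python3 -m handwheel
python3 - <<'E'
from h import *
go(570,-370,240,-.093)
E
```

```text
t: 17.15
eef_pos: [374.9, 294.0, 26.5]
tcp_rot: [-3.141, -0.001, 0.014]
ft_force: [-0.2, -0.3, -0.2]
opening: 0.454
grip_force: 0.0
t: 17.57
eef_pos: [387.2, 255.6, 174.9]
tcp_rot: [-3.14, -0.003, 0.017]
ft_force: [0.9, -0.9, 0.3]
opening: 0.599
grip_force: 0.0
t: 17.98
eef_pos: [439.7, 58.9, 222.7]
tcp_rot: [3.142, -0.001, 0.014]
ft_force: [1.0, 0.7, 0.3]
opening: 0.598
grip_force: 0.0
t: 18.4
eef_pos: [492.4, -134.6, 222.2]
tcp_rot: [3.141, -0.001, -0.087]
ft_force: [1.1, 0.3, -0.2]
opening: 0.6
grip_force: 0.0
t 18.4 go [ 97.9 227.8 -17.7] 0.006
```

Scaled: 185 mm is 0.2313, 148 mm is 0.185, 0.006 rad is 0.0019.

```bash
echo '[{"d":[0.02, 0.0463, -0.005], "spin":0.0019, "jaw":0.6}, {"d":[0.04, 0.0925, -0.01], "spin":0.0019, "jaw":0.6}, {"d":[0.06, 0.1388, -0.015], "spin":0.0019, "jaw":0.6}, {"d":[0.08, 0.185, -0.02], "spin":0.0019, "jaw":0.6}, {"d":[0.1, 0.2313, -0.0225], "spin":0.0019, "jaw":0.6}]' | python3 -m handwheel
echo '[{"d":[0.0138, 0.0313, 0], "jaw":0.6}, {"d":[0.02, 0.045, 0], "jaw":0.6}, {"d":[0.0225, 0.0525, 0], "jaw":0.6}, {"d":[0.0225, 0.0525, 0], "jaw":0.6}]' | python3 -m handwheel
python3 - <<'E'
from m import *
p,d,i=grab("wrist","w_nl"); np.savez("w5.npz",p=p,d=d,i=i); print(state()["eef_pos"])
P=cloud(d,i);X,Y,Z=P[...,0],P[...,1],P[...,2]; m=(abs(X-580)<90)&(abs(Y+370)<60)
hsv=cv2.cvtColor(p,cv2.COLOR_RGB2HSV)
print(np.nanpercentile(Z[m&(Z>50)],[50,90,99]))
rect("plate",i,m&(Z<16)&(Z>6.5)&(hsv[...,0]<13)&(hsv[...,1]>90),11)
rect("posttop",i,m&(Z>53)&(Z<60)&(hsv[...,2]>190),57.5)
p,d,i=grab("top","top3"); P=cloud(d,i);X,Y,Z=P[...,0],P[...,1],P[...,2]
rect("oldpost",i,(abs(X-375)<30)&(abs(Y-294)<30)&(Z>50),57)
E
```

```text
t: 18.82
eef_pos: [556.4, -325.6, 240.7]
tcp_rot: [3.141, -0.001, -0.092]
ft_force: [0.4, 0.9, 0.7]
opening: 0.601
grip_force: 0.0
t: 19.15
eef_pos: [570.1, -367.9, 239.3]
tcp_rot: [-3.141, 0.0, -0.093]
ft_force: [0.7, -0.2, 0.3]
opening: 0.602
grip_force: 0.0
[ 570.07055362 -366.87762016  239.41947925]
[349.11621579 359.86710393 363.60276684]
plate c [ 557.3 -377.8] size [49.2 91.4] ang 84.1
posttop c [ 571.3 -379.1] size [23.5 22.9] ang 84.7
oldpost c [373.3 293.3] size [21.2 24.4] ang 1.1
```

View pics/w_nl.png

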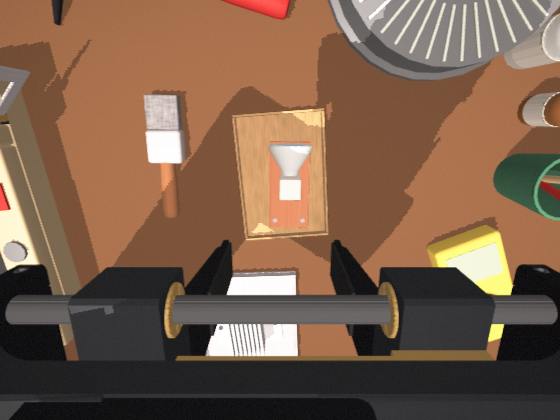

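View pics/top3.png

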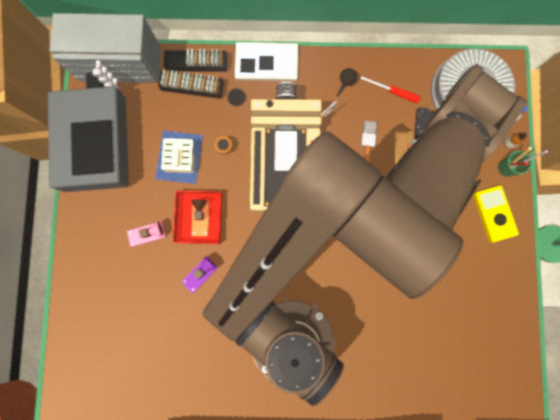

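Old lamp stands in the bin (200,210), cover on mat (180,155), seat empty (286,150). New lamp's post top is at (290,188) in the wrist view. Descend.

The rows are not in the units I measure in: shifts go in shares of 800 mm and turns go in shares of 180 degrees. I convert before sending: 165 mm is 0.2063, 134 mm is 0.1675, 0.003 rad is 0.001.

```bash
echo '[{"d":[0.0013, 0.005, 0.025], "spin":0.001, "jaw":0.6}, {"d":[0.0025, 0.0125, 0.0725], "spin":0.001, "jaw":0.6}, {"d":[0.0025, 0.015, 0.12], "spin":0.001, "jaw":0.6}, {"d":[0.0025, 0.015, 0.1675], "spin":0.001, "jaw":0.6}, {"d":[0.0025, 0.015, 0.2063], "spin":0.001, "jaw":0.6}]' | python3 -m handwheel
echo '[{"d":[0, 0, 0.01], "jaw":0.6}, {"d":[0, 0, 0.01], "jaw":0.6}, {"d":[0, 0, 0.01], "jaw":0.6}]' | python3 -m handwheel
python3 - <<'E'
from m import *
p,d,i=grab("wrist"); print(state()["eef_pos"])
P=cloud(d,i);X,Y,Z=P[...,0],P[...,1],P[...,2]; m=(abs(X-571)<20)&(abs(Y+379)<17)
rect("post",i,m&(Z>53.5)&(Z<59),57)
print(np.nanmedian(Z[m&(Z>50)&(Z<60)]))
go(571.3,-379.1,27)
E
```

```text
t: 19.67
eef_pos: [570.7, -377.6, 72.5]
tcp_rot: [-3.141, 0.001, -0.094]
ft_force: [1.2, -0.1, -0.3]
opening: 0.602
grip_force: 0.0
t: 19.92
eef_pos: [572.0, -379.1, 67.9]
tcp_rot: [3.141, -0.001, -0.095]
ft_force: [0.4, -0.2, -0.4]
opening: 0.599
grip_force: 0.0
[ 572.28833415 -379.53328956   68.68997029]
post c [ 571.6 -378.9] size [23.3 24.5] ang 83.6
56.68932059159563
t 19.97 go [-1.1 -0.4 41.7] 0
```

Scaled: 41 mm is 0.0513, 37 mm is 0.0463.

```bash
echo '[{"d":[-0.0013, 0, 0.025], "jaw":0.6}, {"d":[-0.0013, 0, 0.0463], "jaw":0.6}, {"d":[-0.0013, 0, 0.0513], "jaw":0.6}, {"d":[-0.0013, 0, 0.0513], "jaw":0.6}]' | python3 -m handwheel
echo '[{"jaw":0}, {"jaw":0}, {"jaw":0}, {"jaw":0}, {"jaw":0}]' | python3 -m handwheel
echo '[{"jaw":0}, {"jaw":0}]' | python3 -m handwheel
python3 -c 'from h import *;print(state()["eef_pos"],state()["tcp_rot"])'
echo '[{"d":[0, 0, -0.005], "jaw":0}, {"d":[0, 0, -0.025], "jaw":0}, {"d":[0, 0, -0.0625], "jaw":0}, {"d":[0, 0, -0.1063], "jaw":0}, {"d":[0, 0, -0.1438], "jaw":0}]' | python3 -m handwheel
python3 -c 'from h import *;go(589,32,170,.013)'
```

```text
t: 20.3
eef_pos: [570.6, -379.3, 26.1]
tcp_rot: [3.141, -0.001, -0.095]
ft_force: [-0.4, 0.2, 0.1]
opening: 0.599
grip_force: 0.0
t: 20.72
eef_pos: [570.5, -379.4, 25.8]
tcp_rot: [3.141, -0.001, -0.095]
ft_force: [-0.2, -0.0, 0.6]
opening: 0.307
grip_force: 0.0
t: 20.88
eef_pos: [570.4, -379.2, 25.5]
tcp_rot: [3.142, -0.0, -0.095]
ft_force: [-0.2, 0.7, 3.9]
opening: 0.254
grip_force: 30.0
[ 570.40752078 -379.19044264   25.53876575] [ 3.14157461e+00 -1.88580503e-04 -9.53108372e-02]
t: 21.3
eef_pos: [570.1, -379.2, 141.5]
tcp_rot: [-3.141, 0.001, -0.095]
ft_force: [2.2, -0.3, -3.6]
opening: 0.252
grip_force: 30.0
t 21.3 go [ -20.3 -411.1  -28.3] -0.108
```

Scaled: -156 mm is -0.195, -118 mm is -0.1475, -0.108 rad is -0.0344.

```bash
echo '[{"d":[-0.0013, -0.015, -0.0125], "spin":-0.0064, "jaw":0}, {"d":[-0.0038, -0.0525, -0.025], "spin":-0.0159, "jaw":0}, {"d":[-0.0063, -0.1, -0.0313], "spin":-0.0255, "jaw":0}, {"d":[-0.0088, -0.1475, -0.0313], "spin":-0.0344, "jaw":0}, {"d":[-0.0113, -0.195, -0.0313], "spin":-0.0344, "jaw":0}]' | python3 -m handwheel
echo '[{"d":[0, -0.0475, 0], "jaw":0}, {"d":[0.0013, -0.095, 0], "jaw":0}, {"d":[0.0025, -0.1425, 0], "jaw":0}, {"d":[0.0038, -0.19, 0], "jaw":0}, {"d":[0.005, -0.2375, 0], "jaw":0}]' | python3 -m handwheel
python3 -c 'from h import *;go(587.5,31.9,170,.013)'
```

```text
t: 21.72
eef_pos: [575.2, -220.7, 164.2]
tcp_rot: [-3.141, 0.001, 0.015]
ft_force: [0.8, 0.3, -3.2]
opening: 0.252
grip_force: 30.0
t: 22.13
eef_pos: [576.4, -30.5, 164.0]
tcp_rot: [-3.141, 0.002, 0.014]
ft_force: [0.7, 0.0, -3.5]
opening: 0.255
grip_force: 30.0
t 22.13 go [ 11.9 -62.2  -6. ] 0.001
```

Scaled: -62 mm is -0.0775, -61 mm is -0.0763.

```bash
echo '[{"d":[0.0075, -0.04, 0], "jaw":0}, {"d":[0.0138, -0.0675, 0], "jaw":0}, {"d":[0.015, -0.0763, 0], "jaw":0}, {"d":[0.015, -0.0775, 0], "jaw":0}, {"d":[0.015, -0.0775, 0], "jaw":0}]' | python3 -m handwheel
python3 - <<'E'
from m import *
s=state(); print(s["eef_pos"],s["grip_force"])
p,d,i=grab("wrist","w_fit"); P=cloud(d,i);X,Y,Z=P[...,0],P[...,1],P[...,2]; hsv=cv2.cvtColor(p,cv2.COLOR_RGB2HSV)
zt=s["eef_pos"][2]+54.5-22.5; print("top",zt)
rect("post",i,(abs(X-588)<18)&(abs(Y-32)<20)&(abs(Z-zt)<4),zt)
zp=zt-46
rect("plate",i,(abs(X-585)<70)&(abs(Y-32)<30)&(abs(Z-zp)<5)&(hsv[...,1]>90),zp)
rect("seat",i,(abs(X-585)<70)&(abs(Y-32)<40)&(Z<53)&(hsv[...,1]<60)&(hsv[...,2]>110),49)
go(587.5,31.9,64,.013)
E
```

```text
t: 22.55
eef_pos: [588.3, 29.2, 164.4]
tcp_rot: [3.141, 0.001, 0.014]
ft_force: [-0.2, 0.2, -3.2]
opening: 0.251
grip_force: 30.0
[588.26878961  29.20903016 164.36739761] 29.99839961528778
top 196.36739760901642
post c [593.3  30.6] size [17.9 37.3] ang 0.8
plate c [600.6  10.1] size [29.1 12.1] ang 0.5
seat c [633.   32.1] size [15.  64.3] ang 0.8
t 22.6 go [ -0.8  -3.4 100.5] -0.0
```

View pics/w_fit.png

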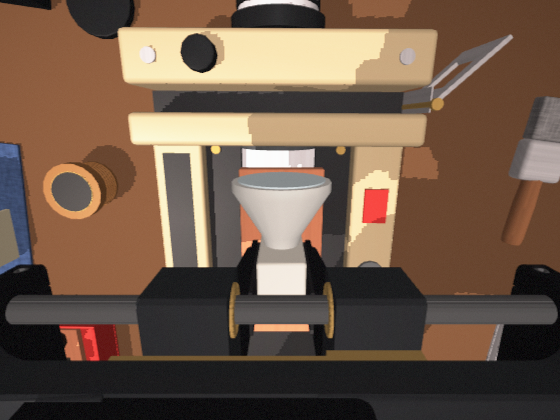

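The new lamp hangs over the seat, reflector towards the lens, post at (282,270). Lower partway and check.

Scaled: 75 mm is 0.0938, 65 mm is 0.0813.

```bash
echo '[{"d":[0, -0.0013, 0.0188], "jaw":0}, {"d":[0, -0.0025, 0.05], "jaw":0}, {"d":[0, -0.0025, 0.0813], "jaw":0}, {"d":[0, -0.0025, 0.0938], "jaw":0}, {"d":[0, -0.0025, 0.0938], "jaw":0}]' | python3 -m handwheel
echo '[{"jaw":0}, {"jaw":0}]' | python3 -m handwheel
python3 -c 'from h import *;go(587.5,31.9,63.5,.013)'
```

```text
t: 23.02
eef_pos: [587.7, 30.0, 87.9]
tcp_rot: [-3.141, 0.004, 0.011]
ft_force: [-0.7, -0.1, -3.6]
opening: 0.253
grip_force: 30.0
t: 23.18
eef_pos: [589.6, 30.5, 91.4]
tcp_rot: [3.141, -0.002, 0.012]
ft_force: [0.0, -0.1, -2.9]
opening: 0.25
grip_force: 30.0
t 23.18 go [-2.1 -1.4 27.9] -0.001
```

Scaled: 25 mm is 0.0313, 23 mm is 0.0288.

```bash
echo '[{"d":[-0.0025, -0.0013, 0.0075], "jaw":0}, {"d":[-0.0025, -0.0013, 0.015], "jaw":0}, {"d":[-0.0025, -0.0013, 0.0225], "jaw":0}, {"d":[-0.0025, -0.0013, 0.0288], "jaw":0}, {"d":[-0.0025, -0.0013, 0.0313], "jaw":0}]' | python3 -m handwheel
echo '[{"d":[0, 0, 0.0013], "jaw":0}, {"d":[0, 0, 0.0025], "jaw":0}, {"d":[0, 0, 0.0038], "jaw":0}, {"d":[0, 0, 0.0038], "jaw":0}, {"d":[0, 0, 0.0038], "jaw":0}]' | python3 -m handwheel
python3 -c 'from h import *;go(587.5,31.9,62.5,.013)'
```

```text
t: 23.6
eef_pos: [586.6, 32.1, 64.3]
tcp_rot: [3.142, 0.001, 0.013]
ft_force: [-0.2, -0.2, -4.0]
opening: 0.253
grip_force: 30.0
t: 24.02
eef_pos: [587.1, 32.1, 62.6]
tcp_rot: [3.141, -0.001, 0.013]
ft_force: [-1.7, -0.2, 0.9]
opening: 0.249
grip_force: 30.0
t 24.02 go [0.4 0.2 0.1] -0.0
```

Scaled: -120 mm is -0.15, -105 mm is -0.1313.

```bash
echo '[{"jaw":0.3}, {"jaw":0.45}, {"jaw":0.6}, {"jaw":0.6}, {"jaw":0.6}]' | python3 -m handwheel
echo '[{"d":[0, 0, -0.01], "jaw":0.6}, {"d":[0, 0, -0.0438], "jaw":0.6}, {"d":[0, 0, -0.09], "jaw":0.6}, {"d":[-0.0063, 0, -0.1313], "jaw":0.6}, {"d":[-0.0125, 0, -0.15], "jaw":0.7}]' | python3 -m handwheel
echo '[{"d":[-0.005, 0, -0.0175], "jaw":0.75}, {"d":[-0.005, 0, -0.02], "jaw":0.75}, {"d":[-0.005, 0, -0.02], "jaw":0.75}, {"d":[-0.005, 0, -0.02], "jaw":0.75}]' | python3 -m handwheel
python3 - <<'E'
from m import *
p,d,i=grab("wrist","w_seated"); print(state()["eef_pos"])
P=cloud(d,i);X,Y,Z=P[...,0],P[...,1],P[...,2]; m=(abs(X-580)<90)&(abs(Y-31)<40)
hsv=cv2.cvtColor(p,cv2.COLOR_RGB2HSV)
rect("post",i,m&(Z>90)&(Z<97)&(abs(X-588)<20)&(abs(Y-32)<16),94)
rect("seat",i,m&(Z<52)&(hsv[...,2]>90),49)
rect("plate",i,m&(Z<52)&(hsv[...,1]>90)&(hsv[...,2]>90),48)
print(np.nanmedian(Z[(abs(X-555)<8)&(abs(Y-32)<15)]))
go(367,-299.4,130,.014)
E
```

```text
t: 24.43
eef_pos: [587.0, 32.0, 62.2]
tcp_rot: [3.141, -0.0, 0.013]
ft_force: [0.6, -0.6, -0.3]
opening: 0.523
grip_force: 0.0
t: 24.85
eef_pos: [578.0, 31.9, 186.7]
tcp_rot: [3.141, -0.005, 0.013]
ft_force: [0.2, -0.1, 0.4]
opening: 0.632
grip_force: 0.0
t: 25.18
eef_pos: [572.8, 31.9, 197.7]
tcp_rot: [3.142, 0.0, 0.013]
ft_force: [0.6, 0.4, -0.3]
opening: 0.746
grip_force: 0.0
[572.76137144  31.89773334 197.25545256]
post c [588.1  31.3] size [23.4 23.8] ang 0.7
seat c [582.1  31.9] size [122.4  65.4] ang 0.6
plate c [573.9  31.2] size [90.7 49. ] ang 0.7
47.71469321107526
t 25.23 go [-209.9  328.6   67.5] -0.001
```

View pics/w_seated.png

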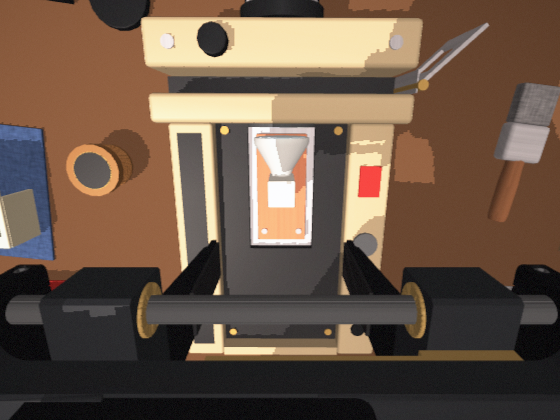

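New lamp lies flat in the seat (281,190), clear all round, reflector to the lens. Now the heat sink.

Scaled: 143 mm is 0.1788, 110 mm is 0.1375.

```bash
echo '[{"d":[-0.0125, 0.02, 0], "jaw":0.75}, {"d":[-0.035, 0.055, 0], "jaw":0.75}, {"d":[-0.0613, 0.0963, 0], "jaw":0.75}, {"d":[-0.0875, 0.1375, 0], "jaw":0.75}, {"d":[-0.1138, 0.1788, 0], "jaw":0.75}]' | python3 -m handwheel
echo '[{"d":[-0.0263, 0.0413, 0.0063], "jaw":0.75}, {"d":[-0.0525, 0.0825, 0.0188], "jaw":0.75}, {"d":[-0.0788, 0.1238, 0.0375], "jaw":0.75}, {"d":[-0.105, 0.165, 0.0563], "jaw":0.75}, {"d":[-0.1288, 0.2025, 0.075], "jaw":0.75}]' | python3 -m handwheel
echo '[{"d":[-0.015, 0.0225, 0.0063], "jaw":0.75}, {"d":[-0.02, 0.0288, 0.0088], "jaw":0.75}, {"d":[-0.02, 0.03, 0.0088], "jaw":0.75}, {"d":[-0.02, 0.03, 0.0088], "jaw":0.75}]' | python3 -m handwheel
python3 - <<'E'
from m import *
p,d,i=grab("wrist","w_hs2"); print(state()["eef_pos"])
P=cloud(d,i);X,Y,Z=P[...,0],P[...,1],P[...,2]; m=(abs(X-367)<70)&(abs(Y+300)<60)
rect("fins",i,cv2.morphologyEx((m&(Z>35)&(Z<44)).astype(np.uint8),cv2.MORPH_CLOSE,np.ones((9,9))),41)
go(367,-299.4,14.7,.014)
E
```

```text
t: 25.65
eef_pos: [482.5, -113.2, 197.0]
tcp_rot: [-3.141, 0.002, 0.014]
ft_force: [0.5, -1.0, 1.1]
opening: 0.749
grip_force: 0.0
t: 26.07
eef_pos: [381.4, -277.0, 136.9]
tcp_rot: [-3.141, 0.001, 0.013]
ft_force: [1.7, -0.7, -0.3]
opening: 0.749
grip_force: 0.0
t: 26.4
eef_pos: [367.4, -299.5, 130.9]
tcp_rot: [-3.141, 0.0, 0.012]
ft_force: [-0.3, -0.2, -0.3]
opening: 0.751
grip_force: 0.0
[ 367.67961244 -299.09460153  131.16929272]
fins c [ 365.8 -300.4] size [60.4 44.5] ang 0.7
t 26.45 go [ -0.7   0.3 116.5] -0.001
```

Scaled: 115 mm is 0.1438, 108 mm is 0.135.

```bash
echo '[{"d":[-0.0013, 0, 0.025], "jaw":0.75}, {"d":[-0.0013, 0, 0.0688], "jaw":0.75}, {"d":[-0.0013, 0, 0.11], "jaw":0.75}, {"d":[-0.0013, 0, 0.135], "jaw":0.75}, {"d":[-0.0013, 0, 0.1438], "jaw":0.75}]' | python3 -m handwheel
echo '[{"jaw":0.75}, {"d":[0, 0, 0.0013], "jaw":0.75}]' | python3 -m handwheel
echo '[{"jaw":0.2}, {"jaw":0.2}, {"jaw":0.2}, {"jaw":0.2}, {"jaw":0.2}]' | python3 -m handwheel
echo '[{"jaw":0.2}]' | python3 -m handwheel; python3 -c 'from h import *;print(state()["eef_pos"],state()["tcp_rot"])'
echo '[{"d":[0, 0, -0.005], "jaw":0.2}, {"d":[0, 0, -0.025], "jaw":0.2}, {"d":[0, 0, -0.0688], "jaw":0.2}, {"d":[0, 0, -0.1188], "jaw":0.2}, {"d":[0, 0, -0.1688], "jaw":0.2}]' | python3 -m handwheel
python3 -c 'from h import *;go(527.6,30.9,190,.0136)'
```

```text
t: 26.87
eef_pos: [366.3, -297.9, 14.1]
tcp_rot: [-3.139, 0.002, 0.015]
ft_force: [-0.6, 0.9, 0.4]
opening: 0.747
grip_force: 0.0
t: 27.03
eef_pos: [367.0, -299.5, 16.0]
tcp_rot: [3.141, -0.001, 0.014]
ft_force: [-1.1, 0.2, -0.8]
opening: 0.748
grip_force: 0.0
t: 27.45
eef_pos: [366.3, -300.0, 15.7]
tcp_rot: [3.141, -0.001, 0.013]
ft_force: [-0.2, 1.2, 7.8]
opening: 0.47
grip_force: 30.0
t: 27.53
eef_pos: [366.3, -300.0, 15.7]
tcp_rot: [3.141, -0.001, 0.013]
ft_force: [-0.6, 0.8, 6.1]
opening: 0.468
grip_force: 30.0
[ 366.29923978 -299.9764148    15.71385992] [ 3.14089257e+00 -5.96866403e-04  1.26356523e-02]
t: 27.95
eef_pos: [365.5, -299.2, 151.6]
tcp_rot: [-3.14, 0.001, 0.013]
ft_force: [0.9, -0.4, -1.8]
opening: 0.466
grip_force: 30.0
t 27.95 go [ 166.2 -328.1  -38.2] -0.001
```

Scaled: -139 mm is -0.1738, -105 mm is -0.1313.

```bash
echo '[{"d":[0.0075, -0.015, -0.0125], "jaw":0.2}, {"d":[0.0238, -0.0475, -0.0313], "jaw":0.2}, {"d":[0.045, -0.0888, -0.0438], "jaw":0.2}, {"d":[0.0663, -0.1313, -0.0475], "jaw":0.2}, {"d":[0.0875, -0.1738, -0.0475], "jaw":0.2}]' | python3 -m handwheel
echo '[{"d":[0.0213, -0.0425, 0], "jaw":0.2}, {"d":[0.0425, -0.085, 0], "jaw":0.2}, {"d":[0.0638, -0.1275, 0], "jaw":0.2}, {"d":[0.085, -0.17, 0], "jaw":0.2}, {"d":[0.1038, -0.2063, 0], "jaw":0.2}]' | python3 -m handwheel
echo '[{"d":[0.0113, -0.0213, 0], "jaw":0.2}, {"d":[0.015, -0.0288, 0], "jaw":0.2}, {"d":[0.015, -0.03, 0], "jaw":0.2}, {"d":[0.015, -0.03, 0], "jaw":0.2}]' | python3 -m handwheel
python3 -c 'from h import *;print(state()["grip_force"]);go(526.9,30.9,61.7,.0136)'
```

```text
t: 28.37
eef_pos: [434.8, -158.6, 189.4]
tcp_rot: [3.141, -0.001, 0.012]
ft_force: [-0.4, -0.3, -2.4]
opening: 0.467
grip_force: 30.0
t: 28.78
eef_pos: [515.5, 8.5, 188.3]
tcp_rot: [-3.142, 0.0, 0.013]
ft_force: [0.7, -0.8, -2.2]
opening: 0.466
grip_force: 30.0
t: 29.12
eef_pos: [526.4, 30.0, 188.0]
tcp_rot: [3.141, 0.001, 0.013]
ft_force: [-0.1, -0.1, -2.2]
opening: 0.465
grip_force: 30.0
29.999559223651886
t 29.12 go [  0.6  -0.9 126.3] -0.0
```

Scaled: 110 mm is 0.1375, 102 mm is 0.1275.

```bash
echo '[{"d":[0, -0.0013, 0.0225], "jaw":0.2}, {"d":[0, -0.0013, 0.0625], "jaw":0.2}, {"d":[0, -0.0013, 0.1025], "jaw":0.2}, {"d":[0, -0.0013, 0.1275], "jaw":0.2}, {"d":[0, -0.0013, 0.1375], "jaw":0.2}]' | python3 -m handwheel
echo '[{"jaw":0.2}, {"jaw":0.2}]' | python3 -m handwheel
python3 -c 'from h import *;go(526.9,30.9,61.7,.0136)'
```

```text
t: 29.53
eef_pos: [525.2, 29.9, 75.8]
tcp_rot: [-3.141, 0.004, 0.011]
ft_force: [-0.9, 0.2, -2.4]
opening: 0.467
grip_force: 30.0
t: 29.7
eef_pos: [527.1, 30.5, 78.8]
tcp_rot: [3.141, -0.0, 0.012]
ft_force: [0.2, -0.0, -1.8]
opening: 0.466
grip_force: 30.0
t 29.7 go [-0.2 -0.4 17.1] -0.002
```

Scaled: 16 mm is 0.02, 15 mm is 0.0188.

```bash
echo '[{"d":[0, 0, 0.005], "jaw":0.2}, {"d":[0, 0, 0.01], "jaw":0.2}, {"d":[0, 0, 0.015], "jaw":0.2}, {"d":[0, 0, 0.0188], "jaw":0.2}, {"d":[0, 0, 0.02], "jaw":0.2}]' | python3 -m handwheel
echo '[{"d":[0, 0, 0.0013], "jaw":0.2}, {"d":[0, 0, 0.0013], "jaw":0.2}, {"d":[0, 0, 0.0013], "jaw":0.2}]' | python3 -m handwheel
python3 -c 'from h import *;go(526.9,30.9,61.7,.0136)'
```

```text
t: 30.12
eef_pos: [526.8, 31.3, 61.9]
tcp_rot: [3.142, 0.0, 0.013]
ft_force: [-0.5, -0.1, -1.9]
opening: 0.469
grip_force: 30.0
t: 30.37
eef_pos: [526.8, 31.4, 61.7]
tcp_rot: [3.141, -0.0, 0.013]
ft_force: [-2.8, -0.2, 5.5]
opening: 0.464
grip_force: 30.0
t 30.37 go [0.1 0.5 0. ] -0.001
```

Scaled: -130 mm is -0.1625, -108 mm is -0.135, 0.013 rad is 0.0041.

```bash
echo '[{"jaw":0.5}, {"jaw":0.6}, {"jaw":0.75}, {"jaw":0.75}]' | python3 -m handwheel
echo '[{"d":[0, 0, -0.01], "jaw":0.75}, {"d":[0, 0, -0.0438], "jaw":0.75}, {"d":[0, 0, -0.0913], "jaw":0.75}, {"d":[0, 0, -0.135], "jaw":0.75}, {"d":[0, 0, -0.1625], "jaw":0.75}]' | python3 -m handwheel
echo '[{"d":[0, 0, -0.01], "spin":0.0041, "jaw":0.6}, {"d":[0, 0, -0.01], "spin":0.0041, "jaw":0.6}]' | python3 -m handwheel
python3 - <<'E'
from m import *
p,d,i=grab("wrist"); print(state()["eef_pos"])
P=cloud(d,i);X,Y,Z=P[...,0],P[...,1],P[...,2]; m=(abs(X-529)<60)&(abs(Y-31)<60)
rect("fins",i,cv2.morphologyEx((m&(Z>80)&(Z<90)&(X<566)).astype(np.uint8),cv2.MORPH_CLOSE,np.ones((9,9))),87)
for y in(-10,72): print("base",[round(float(np.nanmedian(Z[(abs(X-x)<5)&(abs(Y-y)<4)])),1) for x in (510,545)])
go(554.5,367,190,0)
E
```

```text
t: 30.7
eef_pos: [527.0, 31.3, 61.2]
tcp_rot: [3.141, -0.0, 0.013]
ft_force: [0.8, -0.4, -0.4]
opening: 0.657
grip_force: 0.0
t: 31.12
eef_pos: [527.5, 31.3, 195.0]
tcp_rot: [3.141, -0.003, 0.013]
ft_force: [-0.3, -0.3, 0.3]
opening: 0.749
grip_force: 0.0
t: 31.28
eef_pos: [527.5, 31.3, 201.3]
tcp_rot: [3.141, -0.004, -0.001]
ft_force: [0.2, 0.8, -0.1]
opening: 0.661
grip_force: 0.0
[526.90330779  31.32219068 199.53143235]
fins c [526.5  30.6] size [60.9 44.2] ang 0.8
base [53.4, 305.1]
base [53.2, 302.1]
t 31.33 go [  27.4 -335.7    9.5] -0.0
```

Heat sink is back at its original spot within 1 mm. Next, the cover.

Scaled: -166 mm is -0.2075, -126 mm is -0.1575.

```bash
echo '[{"d":[0.0013, -0.0175, 0], "jaw":0.5}, {"d":[0.005, -0.0575, 0], "jaw":0.5}, {"d":[0.0088, -0.1075, 0], "jaw":0.5}, {"d":[0.0125, -0.1575, 0], "jaw":0.5}, {"d":[0.0163, -0.2075, 0], "jaw":0.5}]' | python3 -m handwheel
echo '[{"d":[0.0038, -0.05, 0.0063], "jaw":0.5}, {"d":[0.0088, -0.1, 0.0125], "jaw":0.5}, {"d":[0.0138, -0.15, 0.025], "jaw":0.5}, {"d":[0.0175, -0.1875, 0.05], "jaw":0.5}, {"d":[0.0175, -0.2075, 0.075], "jaw":0.5}]' | python3 -m handwheel
echo '[{"d":[0, -0.0038, 0.0125], "jaw":0.5}, {"d":[0, -0.005, 0.0125], "jaw":0.5}, {"d":[0, -0.005, 0.0125], "jaw":0.5}]' | python3 -m handwheel
python3 - <<'E'
from m import *
p,d,i=grab("wrist"); print(state()["eef_pos"])
P=cloud(d,i);X,Y,Z=P[...,0],P[...,1],P[...,2]; m=(abs(X-548)<70)&(abs(Y-367)<60)
rect("ridge",i,m&(Z>66)&(Z<76),72)
rect("cover",i,m&(Z>44)&(Z<54),50)
go(554.5,367,54.5,0)
E
```

```text
t: 31.75
eef_pos: [539.2, 198.7, 197.1]
tcp_rot: [3.141, 0.003, -0.001]
ft_force: [1.0, -0.5, -0.1]
opening: 0.502
grip_force: 0.0
t: 32.17
eef_pos: [553.3, 366.5, 136.2]
tcp_rot: [3.141, 0.001, 0.002]
ft_force: [-0.2, -0.2, -1.0]
opening: 0.501
grip_force: 0.0
t: 32.42
eef_pos: [553.6, 366.5, 127.8]
tcp_rot: [3.14, 0.002, -0.0]
ft_force: [-0.1, -0.6, 1.2]
opening: 0.503
grip_force: 0.0
[554.14838635 366.35379376 129.04415684]
ridge c [547.5 366.3] size [17.5 49.6] ang 89.4
cover c [562.6 366.2] size [89.2 95.2] ang 89.3
t 32.47 go [ 0.4 -0.7 74.5] -0.001
```

Scaled: 72 mm is 0.09, 64 mm is 0.08.

```bash
echo '[{"d":[0, -0.0013, 0.0225], "jaw":0.5}, {"d":[0, -0.0013, 0.0575], "jaw":0.5}, {"d":[0, -0.0013, 0.08], "jaw":0.5}, {"d":[0, -0.0013, 0.09], "jaw":0.5}, {"d":[0, -0.0013, 0.09], "jaw":0.5}]' | python3 -m handwheel
echo '[{"d":[0, 0, 0.0013], "jaw":0.5}, {"d":[0, 0, 0.0013], "jaw":0.5}]' | python3 -m handwheel
echo '[{"jaw":0}, {"jaw":0}, {"jaw":0}, {"jaw":0}, {"jaw":0}]' | python3 -m handwheel
echo '[{"jaw":0}, {"jaw":0}]' | python3 -m handwheel
python3 -c 'from h import *;print(state()["eef_pos"],state()["tcp_rot"])'
echo '[{"d":[0, 0, -0.005], "jaw":0}, {"d":[0, 0, -0.025], "jaw":0}, {"d":[0, 0, -0.0688], "jaw":0}, {"d":[0, 0, -0.1188], "jaw":0}, {"d":[0, 0, -0.1563], "jaw":0}]' | python3 -m handwheel
python3 -c 'from h import *;go(463.5,31,180,0)'
```

```text
t: 32.88
eef_pos: [554.0, 367.1, 56.5]
tcp_rot: [3.141, 0.001, -0.001]
ft_force: [0.4, -0.0, 0.7]
opening: 0.502
grip_force: 0.0
t: 33.05
eef_pos: [554.8, 368.3, 57.7]
tcp_rot: [-3.141, -0.002, -0.001]
ft_force: [-0.2, 0.1, 0.1]
opening: 0.499
grip_force: 0.0
t: 33.47
eef_pos: [554.1, 368.4, 56.4]
tcp_rot: [-3.142, -0.0, -0.0]
ft_force: [-0.1, -1.9, 0.6]
opening: 0.211
grip_force: 0.5
t: 33.63
eef_pos: [554.0, 368.3, 56.3]
tcp_rot: [3.142, -0.0, -0.0]
ft_force: [-1.0, -0.8, 3.3]
opening: 0.185
grip_force: 30.0
[554.0371252  368.31791734  56.3029825 ] [ 3.14154021e+00 -1.68332772e-04 -1.56418740e-04]
t: 34.05
eef_pos: [554.1, 368.5, 183.9]
tcp_rot: [-3.141, -0.001, -0.0]
ft_force: [0.4, 0.7, -0.2]
opening: 0.187
grip_force: 30.0
t 34.05 go [-90.6 337.5   3.6] -0.0
```

Scaled: 154 mm is 0.1925, 116 mm is 0.145, -0.013 rad is -0.0041.

```bash
echo '[{"d":[-0.0038, 0.015, -0.005], "jaw":0}, {"d":[-0.015, 0.05, -0.0075], "jaw":0}, {"d":[-0.0275, 0.0975, -0.0075], "spin":-0.0041, "jaw":0}, {"d":[-0.04, 0.145, -0.0075], "spin":-0.0041, "jaw":0}, {"d":[-0.0525, 0.1925, -0.0075], "spin":-0.0041, "jaw":0}]' | python3 -m handwheel
echo '[{"d":[-0.0125, 0.0475, 0], "jaw":0}, {"d":[-0.025, 0.095, 0], "jaw":0}, {"d":[-0.0388, 0.1425, 0], "jaw":0}, {"d":[-0.05, 0.185, 0], "jaw":0}, {"d":[-0.0563, 0.2125, 0], "jaw":0}]' | python3 -m handwheel
echo '[{"d":[-0.0013, 0.0125, 0], "jaw":0}, {"d":[-0.0013, 0.015, 0], "jaw":0}, {"d":[-0.0013, 0.015, 0], "jaw":0}, {"d":[-0.0013, 0.015, 0], "jaw":0}]' | python3 -m handwheel
python3 -c 'from h import *;print(state()["grip_force"]);go(463.5,30.7,101.3,.013)'
```

```text
t: 34.47
eef_pos: [510.6, 212.7, 186.7]
tcp_rot: [3.141, 0.001, 0.014]
ft_force: [1.2, -0.1, -1.6]
opening: 0.187
grip_force: 30.0
t: 34.88
eef_pos: [467.5, 41.2, 186.9]
tcp_rot: [3.141, 0.001, 0.012]
ft_force: [0.4, 0.5, -1.2]
opening: 0.189
grip_force: 30.0
t: 35.22
eef_pos: [468.5, 32.5, 187.0]
tcp_rot: [-3.141, 0.0, 0.013]
ft_force: [-0.0, -0.4, -1.8]
opening: 0.185
grip_force: 30.0
29.999590516090393
t 35.22 go [-5.   1.7 85.7] 0.0
```

Scaled: 68 mm is 0.085, 58 mm is 0.0725.

```bash
echo '[{"d":[-0.0063, 0.0025, 0.0188], "jaw":0}, {"d":[-0.0063, 0.0025, 0.0475], "jaw":0}, {"d":[-0.0063, 0.0025, 0.0725], "jaw":0}, {"d":[-0.0063, 0.0025, 0.085], "jaw":0}, {"d":[-0.0063, 0.0025, 0.085], "jaw":0}]' | python3 -m handwheel
echo '[{"jaw":0}, {"jaw":0}]' | python3 -m handwheel
python3 -c 'from h import *;go(463.5,30.7,101.3,.013)'
```

```text
t: 35.63
eef_pos: [462.6, 30.9, 117.2]
tcp_rot: [-3.141, 0.004, 0.014]
ft_force: [0.9, -0.5, -1.3]
opening: 0.187
grip_force: 30.0
t: 35.8
eef_pos: [463.8, 30.3, 119.7]
tcp_rot: [3.141, -0.001, 0.014]
ft_force: [0.6, -0.3, -1.2]
opening: 0.186
grip_force: 30.0
t 35.8 go [-0.3 -0.4 18.4] 0.001
```

Scaled: 17 mm is 0.0213, 14 mm is 0.0175.

```bash
echo '[{"d":[0, 0, 0.0063], "jaw":0}, {"d":[0, 0, 0.0125], "jaw":0}, {"d":[0, 0, 0.0175], "jaw":0}, {"d":[0, 0, 0.0213], "jaw":0}, {"d":[0, 0, 0.0213], "jaw":0}]' | python3 -m handwheel
echo '[{"d":[0, 0, 0.0013], "jaw":0}, {"d":[0, 0, 0.0013], "jaw":0}, {"d":[0, 0, 0.0013], "jaw":0}]' | python3 -m handwheel
python3 -c 'from h import *;go(463.5,30.7,101.3,.013);print(state()["ft_force"])'
```

```text
t: 36.22
eef_pos: [463.1, 29.6, 101.6]
tcp_rot: [-3.142, 0.001, 0.013]
ft_force: [0.5, -0.1, -1.9]
opening: 0.183
grip_force: 30.0
t: 36.47
eef_pos: [463.4, 29.6, 101.3]
tcp_rot: [3.141, -0.0, 0.013]
ft_force: [0.4, 0.1, -0.6]
opening: 0.188
grip_force: 30.0
t 36.47 go [ 0.1 -1.1 -0. ] -0.0
[ 0.37122274  0.14417816 -0.61789416]
```

Scaled: -1 mm is -0.0013, 0.7 mm is 0.0009.

```bash
echo '[{"d":[0, -0.0013, 0], "jaw":0}, {"d":[0, -0.0013, 0.0006], "jaw":0}, {"d":[0, -0.0013, 0.0009], "jaw":0}, {"d":[0, -0.0013, 0.0009], "jaw":0}]' | python3 -m handwheel
echo '[{"jaw":0.2}, {"jaw":0.3}, {"jaw":0.5}, {"jaw":0.5}, {"jaw":0.5}]' | python3 -m handwheel
echo '[{"d":[0, 0, -0.0125], "jaw":0.5}, {"d":[0, 0, -0.05], "jaw":0.5}, {"d":[0, 0, -0.1], "jaw":0.5}, {"d":[0.015, 0, -0.15], "jaw":0.5}, {"d":[0.0375, 0, -0.1938], "jaw":0.5}]' | python3 -m handwheel
echo '[{"d":[0.0063, 0, -0.0438], "jaw":0.6}, {"d":[0.0075, 0, -0.085], "jaw":0.6}, {"d":[0.0075, 0, -0.0938], "jaw":0.6}, {"d":[0.0075, 0, -0.0938], "jaw":0.6}]' | python3 -m handwheel
python3 - <<'E'
from m import *
p,d,i=grab("wrist","w_end"); print(state()["eef_pos"])
P=cloud(d,i);X,Y,Z=P[...,0],P[...,1],P[...,2]; m=(abs(X-471)<65)&(abs(Y-31)<60)
rect("ridge",i,m&(Z>112)&(Z<122),118)
rect("roof",i,m&(Z>91)&(Z<99),95)
print(np.nanmedian(Z[(abs(X-470)<40)&(abs(Y-10)<5)]))
rect("fins",i,(abs(X-529)<60)&(abs(Y-31)<60)&(Z>80)&(Z<90),87)
rect("post",i,(Z>90)&(Z<97)&(abs(X-588)<20)&(abs(Y-32)<16),94)
E
```

```text
t: 36.8
eef_pos: [463.5, 30.7, 101.2]
tcp_rot: [3.141, -0.001, 0.013]
ft_force: [-2.1, -0.2, 11.6]
opening: 0.184
grip_force: 30.0
t: 37.22
eef_pos: [463.3, 30.7, 100.4]
tcp_rot: [3.142, 0.0, 0.013]
ft_force: [0.7, -0.4, -0.4]
opening: 0.422
grip_force: 0.0
t: 37.63
eef_pos: [492.5, 31.2, 258.2]
tcp_rot: [3.141, -0.0, 0.013]
ft_force: [0.5, -0.2, -0.3]
opening: 0.502
grip_force: 0.0
t: 37.97
eef_pos: [499.8, 31.1, 332.3]
tcp_rot: [3.141, -0.004, 0.013]
ft_force: [0.5, -0.6, -0.5]
opening: 0.596
grip_force: 0.0
[499.16915601  31.1775955  330.42563643]
ridge c [456.4  29.3] size [48.9 16.6] ang 0.7
roof c [471.7  29.6] size [93.9 89.5] ang 0.8
94.51670572965642
fins c [537.4  15.6] size [36.9  2.6] ang 1.3
post c [587.   31.1] size [23.4 23.4] ang 0.8
```

View pics/w_end.png

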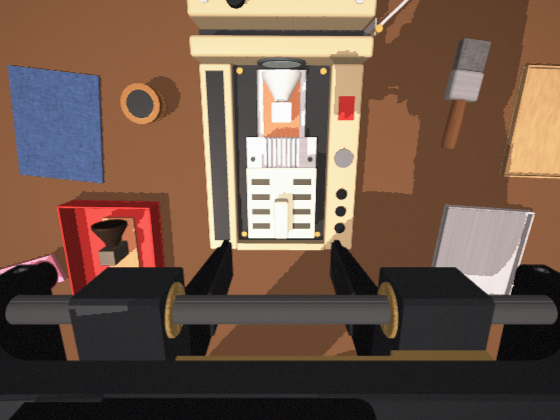

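The final view shows the cover (280,205), heat sink (281,152) and new lamp (281,105) all in place. The old lamp stands in the bin (110,245), and the helix and brush are untouched.

```bash
python3 -c 'from cell import *;print(job_done())'
```

```text
the job is handed in; nothing more can be done
None
```

The lamp change is done and handed in at about 38 s: the new lamp is in its seat facing the lens, the heat sink and cover are back within about 1 mm of where they started, the old lamp stands in the red bin, and the helix and brush were left alone.

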